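# Pick the valve spool from the drain bin and lock it in the cradle

### The arm

A 6-joint arm with a two-finger parallel gripper is mounted at the origin on the work surface. World frame = base frame: x ahead of the robot, y to its left, z up, the work surface at z = 0. Lengths are in m, angles in rad, forces in N, time in s.
With the tool pointing down it reaches from about 0.25 to 0.725 m from the base axis. Payload 4 kg.
Tool frame: the origin (TCP) lies at the very end of the fingers, on their centre line; the grasp point (between the pads) lies 19 mm behind it; z points along the fingers, y is the line along which they close (so a half turn about z gives the same grasp; the last joint's range is limited). The gripper opens to 85 mm and grips with 20 to 120 N. Pads are 22 mm wide; open, the fingers measure 114 mm over their backs; the gripper's body (76 mm by 85 mm) begins 54 mm behind the grasp point. The pads swing forward as they close: fully open they stand 13 mm farther back than shut.
Start: joints at [1.134, 0.241, 0.005, 1.335, 0, 1.571], TCP at [0.212, 0.453, 0.231] pointing down, gripper open.
Joint ranges: [-2.72, 2.72], [-1.05, 1.87], [-1.09, 1.28], [-1.99, 2.15], [-1.42, 1.44], [-3.14, 3.14]. Speed limits (rad/s): [2.79, 2.79, 3.14, 3.14, 3.14, 3.14].

### API

Orientations are given as a unit quaternion [x, y, z, w].
In Python, from workcell import monitor, viewer, job gives the robot as it stands.
- The arm moves only by the tool arm_command, never from a script. Its argument "increments" is a list of rows, each an object of numbers: "dx", "dy", "dz": the shift along the tool's x, y, z in cm; "wx", "wy", "wz": the turn, a rotation vector about the tool's x, y, z in rad; "grip": the finger opening in cm, from 0 to 8.54. In form: [{"dx": .., "dy": .., "dz": .., "wx": .., "wy": .., "wz": .., "grip": ..}, ...]. A call has 1 to 10 rows; each row is the pose to reach, as a shift and turn from the pose commanded when the call began, along the tool's axes at that moment; what a row does not reach only later rows make up. A row lasts 1/10 s, in which the tool goes at most 50 mm and 8.59 degrees, less where a joint would pass 70% of its speed; a pose out of reach is approached as far as the arm can. A call with a gripper value outside its range is refused whole. The fingers move at their own pace and stop on an object; the grip force is fixed at half the most. Time passes only in rows, so rows that repeat a pose let the fingers close. It gives the time, the measured TCP pose, the force, the opening and the grip force at its end, in the units of the state.
- monitor.get_obs(): the state, without advancing time (a new reading comes with each control period).
- viewer.camera(name): name is "side" or "top" or "wrist"; returns (picture, depth): 480x640x3 uint8, red, green, blue; 480x640 float32, m along the optical axis (not along the pixel's ray), 0 where there is no reading.
- viewer.get_calibration(name): a dict with "fovy" (degrees; the focal length in pixels is half the picture's height over the tangent of half this angle, whatever the lens; pixels are square), "cx", "cy" (the principal point, pixels), "dist_coeffs" ([k1, k2, p1, p2, k3] as OpenCV has them; the pictures are not rectified), "view" (4x4, takes a point from world to camera coordinates). Camera axes: x right, y up, looking along -z (the intrinsics and any distortion apply to the point x, -y, -z); pixel columns grow to the right and rows downward; lengths in m; the calibration is good to about 2 mm. A picture is of the moment at which its call begins: read the wrist's pose just before it. get_calibration takes no time and is no camera call; for the wrist camera it gives the pose at the moment of the call.
- job.job_done(): hands the job in; it is judged then, once.
The state is a dict: "clock": time; "joint_pos": joint angles; "joint_vel": joint speeds; "tau": joint torques, N m; "eef_pos": TCP position; "tool_rot": TCP orientation; "ft_force": force on the tool from outside, world axes, zero at the start; "ft_torque": the same for the moment, N m; "grip_width": finger opening in m; "grasp_force": force on a finger pad.
Only numpy, scipy, OpenCV 4.12 (cv2) and the standard library are available. Lean on these libraries where they do the work, as an engineer would, in place of code of your own. Each camera call takes 0.05 s, during which the arm holds its last target. There are 200 camera calls.

### The job

Four steel parts of equal length lie in the drain bin under the drip bars: take out the valve spool, the one with a single narrow waist at mid-length, and lay it gently, without dropping it, centred in the two V rests of the inspection cradle, drawing the cradle's keeper fully back to make way. With the spool resting there released, slide the keeper fully home over it. Leave everything else that is in the bin in the bin, and do not shift or topple the pistons, valve plate, liner and connecting rod on the table.

Things in the scene. Friction and masses are not known exactly. Their poses are not given: they have to be found in the camera images.
- spool: THE TARGET, a valve spool: loose steel part lying in the bin, 96 mm long and 26 mm in largest diameter like its three neighbours; origin at mid-length on its axis, local x along its length (it may be rolled about x); two thick lands joined by ONE narrow waist at mid-length (waist 18 mm long, 14 mm diameter); same shape either way round; about 0.32 kg
- plain_pin: loose steel part lying in the bin, 96 mm long and 26 mm in largest diameter like its three neighbours; origin at mid-length on its axis, local x along its length (it may be rolled about x); a plain cylinder, no waist
- double_spool: loose steel part lying in the bin, 96 mm long and 26 mm in largest diameter like its three neighbours; origin at mid-length on its axis, local x along its length (it may be rolled about x); three thick lands and TWO narrow waists (14 mm long, 14 mm diameter, centred 23 mm either side of the middle)
- step_pin: loose steel part lying in the bin, 96 mm long and 26 mm in largest diameter like its three neighbours; origin at mid-length on its axis, local x along its length (it may be rolled about x); thick from x = -48 to +10 mm, then a thin 14 mm diameter end to x = +48 mm
- nut_a: round steel nut, 30 mm diameter, 13 mm high, lying in the bin near its robot-side wall; origin centre of underside
- nut_b: a second nut like nut_a
- bin: fixed open dark-steel drain bin, outside 230 (x) x 360 (y) x 40 mm high, walls and floor 5 mm; origin centre of underside, +x away from the robot. The four 96 mm parts lie side by side in it, each within 15 degrees of bin x, mid-lengths within 10 mm of bin x = 0, at about y = -102, -34, +34, +102 mm
- front_bar (a point): middle of the robot-side drip bar: 12 mm round bar along bin y over the whole bin, axis 190 mm above the table, at bin x = -24 mm, on 198 mm tall thin posts at bin y = -190 and +190 mm. The bars leave no room for a gripper pointing straight down on the parts: lean it back towards the robot by 30 to 40 degrees and come in below this bar
- back_bar (a point): middle of the second such bar, at bin x = +50 mm, same height and posts; a thin 72 mm ring hangs from it near each end
- cradle: fixed inspection cradle: base plate 110 (x, from -55 to 55) x 200 mm (y, from -45 to 155), 10 mm thick; origin on the table below the middle of the seat. Two 90-degree V rests, each 16 mm thick, centred at x = -36 and +36 mm, valley along x, flanks rising to about 45 mm above the table and 24 mm either side of the valley line; 56 mm free between the rests
- cradle_seat (a point): point midway between the V rests on the line where the axis of a seated spool lies, 45 mm above the table; axes as the cradle's: a seated spool lies along x
- keeper (a joint): position of the sliding keeper in m along cradle +y: 0 = fully home, its arm over the middle of the seat; 0.065 = drawn fully back, arm tip 51 mm from the valley line. It slides stiffly and stays where left; it starts 0 to 18 mm open
- keeper_post (a point): top centre of the keeper's upright grip post, 95 mm above the table; the post measures 16 mm in cradle x, 18 mm in cradle y, and is free to pinch across cradle x down to 25 mm above the table. From the post a 14 mm wide arm, 62 to 68 mm above the table, reaches 69 mm towards cradle -y (4 mm above a seated spool). At joint 0 the post stands at cradle x = 0, y = 55 mm
- piston_a: bystander: compressor piston standing upright, dark steel with brass crown, 60 mm diameter, 71 mm tall; origin centre of underside; beside the cradle, at about cradle y = -107 mm
- piston_b: bystander: compressor piston standing upright, dark steel with brass crown, 60 mm diameter, 71 mm tall; origin centre of underside; beside the bin, at about bin y = -237 mm
- valve_plate: bystander: round steel valve plate lying flat, 88 mm diameter, 16 mm high (30 mm at its centre stud), beyond the cradle; origin centre of underside
- liner_a: bystander: black cylinder liner (tube) standing upright, 100 mm outside diameter, 150 mm tall; origin centre of underside
- con_rod: bystander: connecting rod lying flat at the robot's left, about 260 mm long, 28 mm high; origin on its underside, x along the rod
Things that resemble listed ones, but are neither listed nor needed, are in the scene too. What is shaped like the step_pin but green is not meant. Leave any purple look-alike of the plain_pin alone.

How it is judged:
By the outcome, as a careful person would: the job done as asked, in the order asked, and still so for the second after the job is handed in, with the robot touching nothing.
It also fails if it takes over 72 s, if anything falls off the work surface, if the arm or the gripper's body presses on something with over 40 N, if the wrist force passes 120 N, or if a joint passes its speed limit or range.

## Working session

There is one attempt and no reset: what is moved stays moved. The work goes in short steps, Python scripts to look and compute and a tool call to move; the robot and the scene stay as the last step left them, time stands still between calls to the robot, and variables do not carry over. Pictures are saved under pics/ and viewed, at most 10 in all, crops included, and the job is handed in when it is done.

Besides the shell and the picture viewer there is one more tool, called after ">>>" as a command line: name --argument value ..., lists and objects as JSON in quotes. arm_command: Moves the arm, as the interface text tells. Its arguments: {"type":"object","properties":{"increments":{"type":"array","items":{"type":"object","properties":{"dx":{"type":"number"},"dy":{"type":"number"},"dz":{"type":"number"},"wx":{"type":"number"},"wy":{"type":"number"},"wz":{"type":"number"},"grip":{"type":"number"}}}}},"required":["increments"]}

```bash
ls; mkdir -p pics
cat > h.py <<'E'
import numpy as np, cv2
from workcell import monitor, viewer, job
def cal(n):
    c=viewer.get_calibration(n); f=240/np.tan(np.radians(c["fovy"])/2)
    K=np.array([[f,0,c["cx"]],[0,f,c["cy"]],[0,0,1]]); return K,np.array(c["dist_coeffs"],float),np.array(c["view"])
def shot(n,name):
    k=cal(n); im,d=viewer.camera(n); cv2.imwrite(f"pics/{name}.png",im[:,:,::-1]); np.savez(f"pics/{name}.npz",K=k[0],D=k[1],V=k[2],d=d,im=im); return im,d,k
def load(name):
    z=np.load(f"pics/{name}.npz"); return z["im"],z["d"],(z["K"],z["D"],z["V"])
def ray(k,uv):
    p=cv2.undistortPoints(np.array(uv,float).reshape(-1,1,2),k[0],k[1]).reshape(-1,2)
    R=k[2][:3,:3]; o=-R.T@k[2][:3,3]; dirs=np.c_[p[:,0],-p[:,1],-np.ones(len(p))]@R
    return o,dirs   # scaled so depth=1
def atz(k,uv,z):
    o,d=ray(k,uv); return o+d*((z-o[2])/d[:,2])[:,None]
def dep(k,d,uv):
    o,r=ray(k,uv); uv=np.array(uv,int).reshape(-1,2); return o+r*d[uv[:,1],uv[:,0]][:,None]
def cloud(k,d):
    v,u=np.nonzero(d>0); uv=np.c_[u,v]; return uv,dep(k,d,uv)
def proj(k,P):
    P=np.atleast_2d(P); c=P@k[2][:3,:3].T+k[2][:3,3]; c=c*[1,-1,-1]
    return cv2.projectPoints(c,np.zeros(3),np.zeros(3),k[0],k[1])[0].reshape(-1,2)
E
python3 - <<'E'
from h import *
for n in("top","side"):
    im,d,k=shot(n,n+"0"); print(n,-k[2][:3,:3].T@k[2][:3,3],k[2][2,:3],k[0][0,0],k[1],(d>0).mean())
print(monitor.get_obs())
E
```

```text
pics
top [0.42627501 0.06167566 1.36557573] [-0.11397191  0.02214658  0.9932371 ] 488.80819770155665 [-0.02754394  0.          0.          0.          0.        ] 0.99615234375
side [0.45531391 1.37293267 1.18806048] [-0.07048613  0.77963896  0.62224979] 563.7676322314933 [-0.0609925  0.         0.         0.         0.       ] 0.9489453125
{'clock': 0.1, 'joint_pos': array([1.13400543e+00, 2.41371823e-01, 3.89871387e-03, 1.33519221e+00,
       1.04915445e-05, 1.57079037e+00]), 'joint_vel': array([ 0.00041562, -0.00151871,  0.0034646 ,  0.00011666,  0.00055627,
       -0.00028922]), 'tau': array([ 1.96802912e-04, -3.73136508e+01,  2.53010577e+01,  1.08551994e-02,
        4.08924870e-05, -3.35489098e-06]), 'eef_pos': array([0.21128412, 0.45256584, 0.23050007]), 'tool_rot': array([ 2.16660464e-01,  9.76246572e-01, -9.11160481e-04, -2.07594875e-04]), 'ft_force': array([ 0.2556761 , -0.2803508 , -0.48683259]), 'ft_torque': array([-0.03602414,  0.00367444, -0.00993566]), 'grasp_force': 0.0, 'grip_width': 0.08556301429988208}
```

View pics/top0.png

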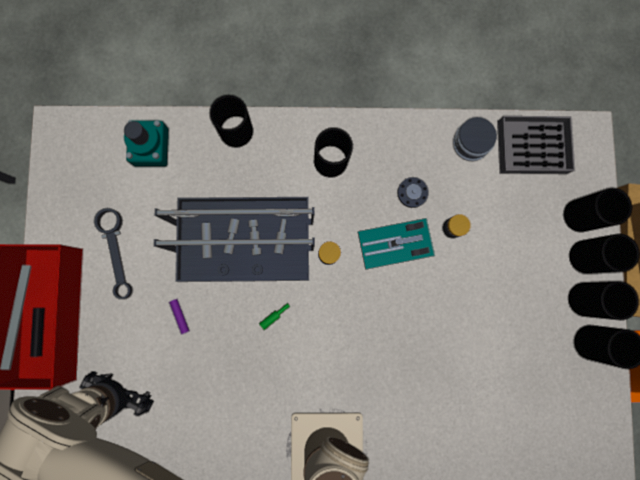

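View pics/side0.png

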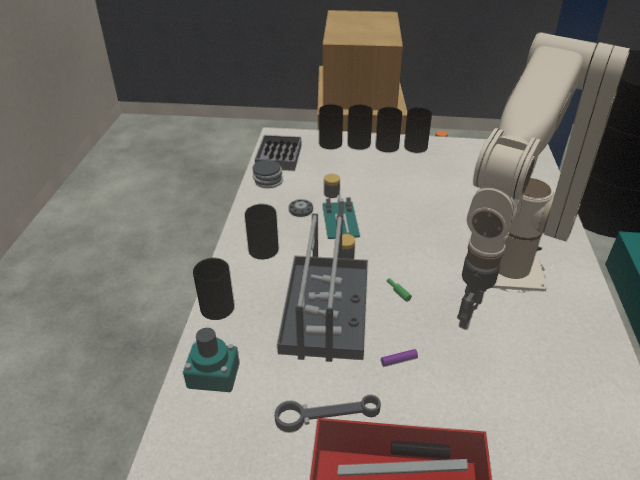

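The top view shows the bin around (243,238), with parts at about (207,240), (232,236), (254,236) and (280,236). The cradle is at (396,243) and the pistons at (329,252) and (458,226). Next I'll enlarge the bin and cradle.

Run:
```python
from h import *
im,d,k=load("top0")
a=cv2.resize(im[190:290,150:320],None,fx=4.4,fy=4.4,interpolation=cv2.INTER_CUBIC)[:300]
a=cv2.resize(im[195:285,150:320],(748,396),interpolation=cv2.INTER_CUBIC)
cv2.imwrite("pics/c1.png",np.clip(a[:,:,::-1].astype(float)*1.8,0,255).astype(np.uint8))
b=cv2.resize(im[205:280,350:480],(780,450),interpolation=cv2.INTER_CUBIC)
cv2.imwrite("pics/c2.png",np.clip(b[:,:,::-1].astype(float)*1.3,0,255).astype(np.uint8))
```

```text
(no output)
```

View pics/c1.png

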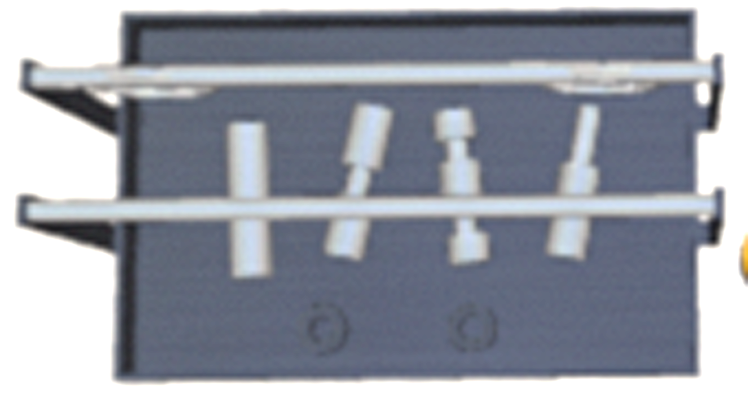

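View pics/c2.png

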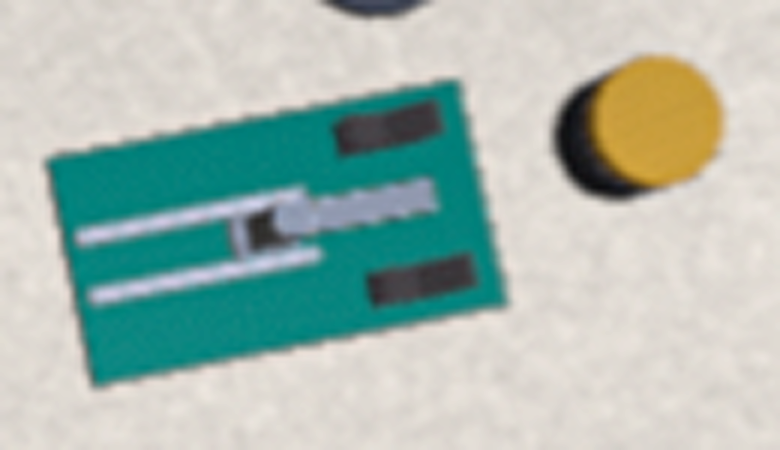

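The four parts, named in order with their top-image pixels:
- (207,240): plain pin
- (231,236): two lands and one waist at mid-length
- (254,236): two waists
- (280,236): thin far end, so the step pin

The part at (231,236) fits the spool. The crop shows its far land taking about 39% of the length, then the single waist, then the near land.

In the cradle crop, the keeper post is at about (394,243). Its arm points right, and the V rests are at (415,226) and (420,252).

```bash
cat > m1.py <<'E'
from h import *
for n in("top0","side0"):
    im,d,k=load(n); uv,P=cloud(k,d); c=im[uv[:,1],uv[:,0]].astype(int)
    print(n,"table z",np.median(P[(abs(P[:,0]-.35)<.03)&(abs(P[:,1]-0)<.03)][:,2]))
    # green base
    roi=(P[:,0]>.3)&(P[:,0]<.65)&(P[:,1]>-.35)&(P[:,1]<0.05)
    g=roi&(c[:,1]-c[:,0]>50)&(P[:,2]<.03)
    Q=atz(k,uv[g],.01)[:,:2]; r=cv2.minAreaRect((Q*1000).astype(np.float32)); print("base",len(Q),np.median(P[g][:,2]),r)
    # high points in bin: spool
    w=atz(k,[[231,236]] if n=="top0" else [[320,311]],.02)[0]; print("spool guess",w)
    tall=roi&(P[:,2]>.05)
    for lo,hi in((.08,.12),(.055,.075),(.03,.05)):
        s=roi&(P[:,2]>lo)&(P[:,2]<hi); print(lo,s.sum(),P[s].mean(0) if s.any() else 0)
    # bin by rows
    b=(P[:,2]>.0)&(P[:,2]<.06)&(P[:,0]>.3)&(P[:,0]<.75)&(P[:,1]>-.1)&(P[:,1]<.45)&(c.max(1)<90)
    Q=P[b][:,:2]; r=cv2.minAreaRect((Q*1000).astype(np.float32)); print("dark",b.sum(),r)
    for pt in ([(243,280),(178,281),(178,198),(308,198),(308,280)] if n=="top0" else []): print(pt,dep(k,d,[pt])[0])
E
python3 m1.py
```

```text
top0 table z -0.0007157580873788927
base 1858 0.009510576403108262 ((555.4105834960938, -196.00216674804688), (105.37883758544922, 195.2163543701172), 11.100635528564453)
spool guess [0.5729503  0.26212929 0.02      ]
0.08 60 [ 0.56372506 -0.13794656  0.09371896]
0.055 642 [ 0.54808226 -0.11911468  0.06910448]
0.03 305 [ 0.56389203 -0.18605519  0.0392991 ]
dark 8436 ((529.9512329101562, 163.72923278808594), (375.70855712890625, 520.8081665039062), 10.647899627685547)
(243, 280) [0.45168923 0.22494489 0.03665684]
(178, 281) [0.44850898 0.39868826 0.04164426]
(178, 198) [0.67539343 0.40681898 0.03848254]
(308, 198) [ 0.68438384  0.04955393 -0.00075055]
(308, 280) [0.45187416 0.04942048 0.04199676]
side0 table z 0.0004998702173506508
base 135 0.010421761185610334 ((554.3948974609375, -192.94400024414062), (103.11624908447266, 188.9552764892578), 11.19034194946289)
spool guess [0.57657865 0.26279507 0.02      ]
0.08 111 [ 0.57249686 -0.03633663  0.09719636]
0.055 322 [ 0.55223709 -0.10451275  0.06724054]
0.03 294 [ 0.56087675 -0.14236868  0.04009812]
dark 5947 ((518.9513549804688, 175.91543579101562), (394.12005615234375, 559.0087280273438), 10.827406883239746)
```

```bash
cat >> h.py <<'E'
from scipy.spatial.transform import Rotation as Ro
def pose():
    o=monitor.get_obs(); return np.array(o["eef_pos"]),Ro.from_quat(o["tool_rot"]),o
def frame(yaw_y,lean=0):
    # tool y horizontal at yaw_y (deg); tool leaned back (deg) in the vertical plane at yaw_y-90
    a=np.radians(yaw_y); b=np.radians(lean); y=np.array([np.cos(a),np.sin(a),0]); f=np.array([np.sin(a),-np.cos(a),0])
    z=f*np.sin(b)+np.array([0,0,-np.cos(b)]); return Ro.from_matrix(np.c_[np.cross(y,z),y,z])
def inc(p,R):
    p0,R0,o=pose(); t=R0.inv().apply(np.array(p)-p0)*100; w=(R0.inv()*R).as_rotvec()
    print("t=%.2f inc d=%s w=%s deg=%.0f"%(o["clock"],t.round(2),w.round(4),np.degrees(np.linalg.norm(w))))
E
python3 - <<'E'
from h import *
p,R,o=pose(); K,D,V=cal("wrist"); o=-V[:3,:3].T@V[:3,3]
print("cam in tool",R.inv().apply(o-p),"look",R.inv().apply(-V[2,:3]),"up",R.inv().apply(V[1,:3]),K[0,0])
print(R.as_matrix())
inc([.50,-.20,.30],frame(11))
E
```

```text
cam in tool [ 0.07309534  0.00031906 -0.14220372] look [-2.85118176e-01  9.90301009e-05  9.58492366e-01] up [ 9.58492333e-01 -2.54084510e-04  2.85118192e-01] 353.98284736490115
[[-9.06116400e-01  4.23027693e-01 -8.00152476e-04]
 [ 4.23028450e-01  9.06114826e-01 -1.68907939e-03]
 [ 1.05026645e-05 -1.86898980e-03 -9.99998253e-01]]
t=0.10 inc d=[-53.77 -46.93  -6.86] w=[-1.70e-03  9.00e-04  9.42e-01] deg=54
```

>>> arm_command --increments '[{"dx": -15, "dy": -14, "dz": -7, "wz": 0.3}, {"dx": -60, "dy": -42, "dz": -6, "wz": 0.942}, {"dx": -60, "dy": -42, "dz": -6, "wz": 0.942}, {"dx": -60, "dy": -42, "dz": -6, "wz": 0.942}, {"dx": -60, "dy": -42, "dz": -6, "wz": 0.942}, {"dx": -60, "dy": -42, "dz": -6, "wz": 0.942}, {"dx": -60, "dy": -42, "dz": -6, "wz": 0.942}, {"dx": -60, "dy": -42, "dz": -6, "wz": 0.942}, {"dx": -60, "dy": -42, "dz": -6, "wz": 0.942}, {"dx": -60, "dy": -42, "dz": -6, "wz": 0.942}]'

```text
validation failed for argument at $.in...
```

```bash
python3 -c "
from h import *
print(pose()[0]);inc([.55,-.20,.26],frame(11.1))"
```

```text
[0.21128412 0.45256584 0.23050007]
t=0.10 inc d=[-58.3  -44.81  -2.87] w=[-1.700e-03  9.000e-04  9.403e-01] deg=54
```

>>> arm_command --increments '[{"dx": -30, "dy": -21, "dz": -7, "wx": 0, "wy": 0, "wz": 0.47, "grip": 8.5}, {"dx": -30, "dy": -21, "dz": -7, "wx": 0, "wy": 0, "wz": 0.47, "grip": 8.5}, {"dx": -30, "dy": -21, "dz": -7, "wx": 0, "wy": 0, "wz": 0.47, "grip": 8.5}, {"dx": -30, "dy": -21, "dz": -7, "wx": 0, "wy": 0, "wz": 0.47, "grip": 8.5}, {"dx": -58.3, "dy": -44.8, "dz": -2.9, "wx": 0, "wy": 0, "wz": 0.94, "grip": 8.5}, {"dx": -58.3, "dy": -44.8, "dz": -2.9, "wx": 0, "wy": 0, "wz": 0.94, "grip": 8.5}, {"dx": -58.3, "dy": -44.8, "dz": -2.9, "wx": 0, "wy": 0, "wz": 0.94, "grip": 8.5}, {"dx": -58.3, "dy": -44.8, "dz": -2.9, "wx": 0, "wy": 0, "wz": 0.94, "grip": 8.5}, {"dx": -58.3, "dy": -44.8, "dz": -2.9, "wx": 0, "wy": 0, "wz": 0.94, "grip": 8.5}, {"dx": -58.3, "dy": -44.8, "dz": -2.9, "wx": 0, "wy": 0, "wz": 0.94, "grip": 8.5}]'

```text
clock: 1.1
eef_pos: [0.4438, 0.0124, 0.2639]
tool_rot: [0.635, 0.772, 0.0, -0.0]
ft_force: [0.5, 0.6, 0.4]
grip_width: 0.085
grasp_force: 0.0
```

```bash
python3 -c "
from h import *
print(pose()[0]);inc([.55,-.20,.26],frame(11.1))"
```

```text
[0.44381516 0.01242369 0.2638748 ]
t=1.10 inc d=[-22.89   6.33   0.38] w=[-0.0002 -0.0003 -0.    ] deg=0
```

>>> arm_command --increments '[{"dx": -22.5, "dy": 6, "dz": 0.4, "wx": 0, "wy": 0, "wz": 0, "grip": 8.5}, {"dx": -22.5, "dy": 6, "dz": 0.4, "wx": 0, "wy": 0, "wz": 0, "grip": 8.5}, {"dx": -22.5, "dy": 6, "dz": 0.4, "wx": 0, "wy": 0, "wz": 0, "grip": 8.5}, {"dx": -22.5, "dy": 6, "dz": 0.4, "wx": 0, "wy": 0, "wz": 0, "grip": 8.5}, {"dx": -22.5, "dy": 6, "dz": 0.4, "wx": 0, "wy": 0, "wz": 0, "grip": 8.5}, {"dx": -22.5, "dy": 6, "dz": 0.4, "wx": 0, "wy": 0, "wz": 0, "grip": 8.5}, {"dx": -22.5, "dy": 6, "dz": 0.4, "wx": 0, "wy": 0, "wz": 0, "grip": 8.5}, {"dx": -22.5, "dy": 6, "dz": 0.4, "wx": 0, "wy": 0, "wz": 0, "grip": 8.5}]'

```text
clock: 1.9
eef_pos: [0.5453, -0.1938, 0.2598]
tool_rot: [0.635, 0.773, -0.0, -0.001]
ft_force: [-0.2, 0.8, -0.2]
grip_width: 0.0848
grasp_force: 0.0
```

```bash
cat > m2.py <<'E'
from h import *
print(pose()[0]); inc([.55,-.20,.26],frame(11.1))
im,d,k=shot("wrist","w1")
uv,P=cloud(k,d); c=im[uv[:,1],uv[:,0]].astype(int)
roi=(P[:,0]>.42)&(P[:,0]<.68)&(P[:,1]>-.33)&(P[:,1]<-.02)
g=roi&(c[:,1]-c[:,0]>50)&(P[:,2]<.025); Q=atz(k,uv[g],.01)[:,:2]
r=cv2.minAreaRect((Q*1000).astype(np.float32)); print("base",g.sum(),np.median(P[g][:,2]),r)
a=np.radians(11.1); O=np.array([.566,-.25]); M=np.array([[np.cos(a),np.sin(a)],[-np.sin(a),np.cos(a)]])
L=np.c_[(P[:,:2]-O)@M.T,P[:,2]]
def box(n,m): 
    Q=L[m]; print(n,m.sum(),np.percentile(Q,[3,50,97],axis=0).round(4).tolist() if m.any() else 0)
near=(abs(L[:,0])<.06)&(L[:,1]>-.05)&(L[:,1]<.16)
box("post top",near&(L[:,2]>.085)&(L[:,2]<.105))
box("arm",near&(L[:,2]>.06)&(L[:,2]<.075))
for s in(-1,1): box("V%d"%s,near&(L[:,2]>.018)&(L[:,2]<.055)&(L[:,0]*s>.025)&(L[:,1]<.04))
E
python3 m2.py
```

```text
[ 0.54526956 -0.19382961  0.25983167]
t=1.90 inc d=[-0.7   0.34 -0.02] w=[-0.0009 -0.0009  0.0011] deg=0
base 11396 0.009561737001390486 ((555.5855712890625, -193.6765594482422), (106.40003204345703, 193.97987365722656), 11.198556900024414)
post top 378 [[-0.0067, 0.0574, 0.0893], [0.0008, 0.0665, 0.0946], [0.0083, 0.0745, 0.0959]]
arm 757 [[-0.0053, -0.001, 0.0659], [0.0009, 0.0263, 0.0676], [0.0077, 0.0744, 0.0694]]
V-1 665 [[-0.0423, -0.0191, 0.0225], [-0.0346, -0.0004, 0.0369], [-0.027, 0.024, 0.0452]]
V1 696 [[0.0291, -0.0191, 0.0214], [0.0365, -0.0001, 0.0366], [0.0446, 0.0241, 0.0451]]
```

View pics/w1.png

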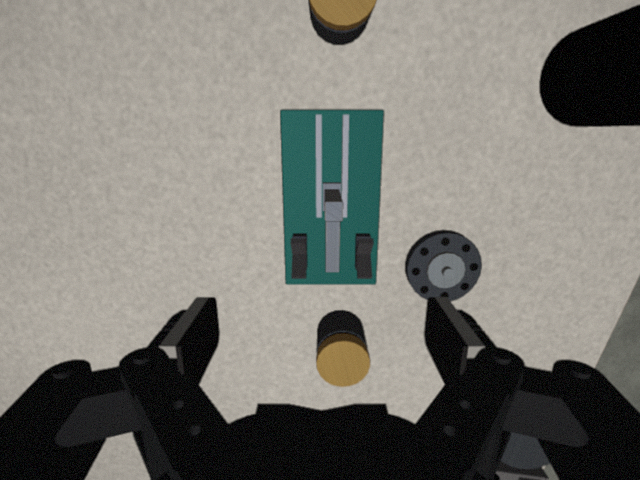

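The picture shows the cradle square in view: keeper post at (333,205), V rests at (299,255) and (364,255), piston_a at (343,355) and the valve plate at (443,265). I'll fit the V valley, then measure the spool from the top camera.

```bash
cat > m3.py <<'E'
from h import *
from scipy.optimize import least_squares
a=np.radians(11.2); O=np.array([.566,-.25]); M=np.array([[np.cos(a),np.sin(a)],[-np.sin(a),np.cos(a)]])
for n in("w1","top0"):
    im,d,k=load(n); uv,P=cloud(k,d); L=np.c_[(P[:,:2]-O)@M.T,P[:,2]]
    for s in(-1,1):
        m=(abs(L[:,0]*s-.036)<.007)&(abs(L[:,1])<.021)&(L[:,2]>.018)&(L[:,2]<.05); Q=L[m]
        r=least_squares(lambda q:Q[:,2]-q[1]-abs(Q[:,1]-q[0]),[0.002,.025],loss="soft_l1",f_scale=.002)
        print(n,s,m.sum(),r.x.round(4),np.sqrt((r.fun**2).mean()).round(4))
im,d,k=load("top0"); uv,P=cloud(k,d)
# spool
m=(abs(P[:,0]-.573)<.06)&(abs(P[:,1]-.262)<.04)&(P[:,2]>.012)&(P[:,2]<.045); Q=P[m]
c=Q.mean(0); print("spool",m.sum(),c,Q[:,2].max(),np.percentile(Q[:,2],[10,50,90]))
r=cv2.minAreaRect((Q[:,:2]*1000).astype(np.float32)); print(r)
b=(P[:,2]>.17)&(P[:,2]<.21)&(P[:,1]>.05)&(P[:,1]<.4)&(P[:,0]<.59); B=P[b]; f=np.polyfit(B[:,1],B[:,0],1); print("frontbar",b.sum(),f,B[:,2].max(),np.polyval(f,.262))
E
python3 m3.py
```

```text
w1 -1 464 [0.0018 0.0261] 0.0038
w1 1 506 [0.0018 0.0257] 0.0052
top0 -1 83 [-0.0008  0.0257] 0.0062
top0 1 84 [-0.0007  0.0255] 0.0061
spool 259 [0.57595322 0.26110329 0.02603062] 0.03596357943527018 [0.01935224 0.02673706 0.03122392]
((574.3890380859375, 268.5498352050781), (39.449153900146484, 95.98877716064453), 80.19989776611328)
frontbar 767 [0.4254771 0.4178344] 0.20775293598565203 0.5293093954613745
```

```bash
python3 -c "
from h import *
inc([.5539,-.1846,.047],frame(11.2))"
```

```text
t=1.95 inc d=[ 0.7   1.02 21.32] w=[-0.0004 -0.0005 -0.0001] deg=0
```

>>> arm_command --increments '[{"dx": 0.7, "dy": 1.0, "dz": 4, "wx": 0, "wy": 0, "wz": 0, "grip": 8.5}, {"dx": 0.7, "dy": 1.0, "dz": 8, "wx": 0, "wy": 0, "wz": 0, "grip": 6}, {"dx": 0.7, "dy": 1.0, "dz": 12, "wx": 0, "wy": 0, "wz": 0, "grip": 6}, {"dx": 0.7, "dy": 1.0, "dz": 15, "wx": 0, "wy": 0, "wz": 0, "grip": 6}, {"dx": 0.7, "dy": 1.0, "dz": 18, "wx": 0, "wy": 0, "wz": 0, "grip": 6}, {"dx": 0.7, "dy": 1.0, "dz": 20, "wx": 0, "wy": 0, "wz": 0, "grip": 6}, {"dx": 0.7, "dy": 1.0, "dz": 21.3, "wx": 0, "wy": 0, "wz": 0, "grip": 5}, {"dx": 0.7, "dy": 1.0, "dz": 21.3, "wx": 0, "wy": 0, "wz": 0, "grip": 3}, {"dx": 0.7, "dy": 1.0, "dz": 21.3, "wx": 0, "wy": 0, "wz": 0, "grip": 1}, {"dx": 0.7, "dy": 1.0, "dz": 21.3, "wx": 0, "wy": 0, "wz": 0, "grip": 0}]'

```text
clock: 2.95
eef_pos: [0.5546, -0.1861, 0.0487]
tool_rot: [0.635, 0.772, 0.0, 0.001]
ft_force: [-3.0, 0.3, 2.8]
grip_width: 0.0154
grasp_force: 60.3
```

>>> arm_command --increments '[{"dx": 0, "dy": 0, "dz": 0, "wx": 0, "wy": 0, "wz": 0, "grip": 0}, {"dx": 0, "dy": 0, "dz": 0, "wx": 0, "wy": 0, "wz": 0, "grip": 0}, {"dx": 0, "dy": 0, "dz": 0, "wx": 0, "wy": 0, "wz": 0, "grip": 0}, {"dx": 0, "dy": 0, "dz": 0, "wx": 0, "wy": 0, "wz": 0, "grip": 0}]'

```text
clock: 3.35
eef_pos: [0.5546, -0.1862, 0.0486]
tool_rot: [0.635, 0.772, 0.0, 0.001]
ft_force: [-3.2, 1.6, 6.9]
grip_width: 0.015
grasp_force: 60.8
```

>>> arm_command --increments '[{"dx": 0.5, "dy": 0, "dz": 0, "wx": 0, "wy": 0, "wz": 0, "grip": 0}, {"dx": 1, "dy": 0, "dz": 0, "wx": 0, "wy": 0, "wz": 0, "grip": 0}, {"dx": 1.6, "dy": 0, "dz": 0, "wx": 0, "wy": 0, "wz": 0, "grip": 0}, {"dx": 2.2, "dy": 0, "dz": 0, "wx": 0, "wy": 0, "wz": 0, "grip": 0}, {"dx": 2.8, "dy": 0, "dz": 0, "wx": 0, "wy": 0, "wz": 0, "grip": 0}, {"dx": 3.4, "dy": 0, "dz": 0, "wx": 0, "wy": 0, "wz": 0, "grip": 0}, {"dx": 4.0, "dy": 0, "dz": 0, "wx": 0, "wy": 0, "wz": 0, "grip": 0}, {"dx": 4.5, "dy": 0, "dz": 0, "wx": 0, "wy": 0, "wz": 0, "grip": 0}, {"dx": 4.9, "dy": 0, "dz": 0, "wx": 0, "wy": 0, "wz": 0, "grip": 0}, {"dx": 5.1, "dy": 0, "dz": 0, "wx": 0, "wy": 0, "wz": 0, "grip": 0}]'

```text
clock: 4.35
eef_pos: [0.5449, -0.1367, 0.0486]
tool_rot: [0.635, 0.772, -0.0, 0.001]
ft_force: [-3.4, -3.6, 5.6]
grip_width: 0.0152
grasp_force: 60.8
```

>>> arm_command --increments '[{"dx": 0.1, "dy": 0, "dz": 0, "wx": 0, "wy": 0, "wz": 0, "grip": 0}, {"dx": 0.2, "dy": 0, "dz": 0, "wx": 0, "wy": 0, "wz": 0, "grip": 0}, {"dx": 0.3, "dy": 0, "dz": 0, "wx": 0, "wy": 0, "wz": 0, "grip": 0}]'

```text
clock: 4.65
eef_pos: [0.5444, -0.134, 0.0486]
tool_rot: [0.636, 0.772, -0.0, 0.001]
ft_force: [-3.4, -2.6, 6.8]
grip_width: 0.0153
grasp_force: 60.9
```

>>> arm_command --increments '[{"dx": 0.1, "dy": 0, "dz": 0, "wx": 0, "wy": 0, "wz": 0, "grip": 0}, {"dx": 0.2, "dy": 0, "dz": 0, "wx": 0, "wy": 0, "wz": 0, "grip": 0}, {"dx": 0.3, "dy": 0, "dz": 0, "wx": 0, "wy": 0, "wz": 0, "grip": 0}]'

```text
clock: 4.95
eef_pos: [0.5437, -0.1311, 0.0486]
tool_rot: [0.636, 0.772, -0.0, 0.001]
ft_force: [-3.5, -2.5, 6.8]
grip_width: 0.0151
grasp_force: 60.9
```

>>> arm_command --increments '[{"dx": 0.1, "dy": 0, "dz": 0, "wx": 0, "wy": 0, "wz": 0, "grip": 0}, {"dx": 0.2, "dy": 0, "dz": 0, "wx": 0, "wy": 0, "wz": 0, "grip": 0}, {"dx": 0.3, "dy": 0, "dz": 0, "wx": 0, "wy": 0, "wz": 0, "grip": 0}]'

```text
clock: 5.25
eef_pos: [0.5437, -0.1307, 0.0486]
tool_rot: [0.636, 0.772, -0.002, 0.003]
ft_force: [-1.7, -10.8, 3.0]
grip_width: 0.0153
grasp_force: 60.4
```

>>> arm_command --increments '[{"dx": -0.25, "dy": 0, "dz": 0, "wx": 0, "wy": 0, "wz": 0, "grip": 6}, {"dx": -0.25, "dy": 0, "dz": 0, "wx": 0, "wy": 0, "wz": 0, "grip": 6}, {"dx": -0.25, "dy": 0, "dz": 0, "wx": 0, "wy": 0, "wz": 0, "grip": 6}, {"dx": -0.25, "dy": 0, "dz": 0, "wx": 0, "wy": 0, "wz": 0, "grip": 6}, {"dx": -0.25, "dy": 0, "dz": -3, "wx": 0, "wy": 0, "wz": 0, "grip": 6}, {"dx": -0.25, "dy": 0, "dz": -8, "wx": 0, "wy": 0, "wz": 0, "grip": 6}, {"dx": -0.25, "dy": -2, "dz": -13, "wx": 0, "wy": 0, "wz": 0, "grip": 5}, {"dx": -0.25, "dy": -5, "dz": -17, "wx": 0, "wy": 0, "wz": 0, "grip": 5}, {"dx": -0.25, "dy": -9, "dz": -20, "wx": 0, "wy": 0, "wz": 0, "grip": 5}, {"dx": 3, "dy": -13, "dz": -22, "wx": 0, "wy": 0, "wz": 0, "grip": 5}]'

```text
clock: 6.25
eef_pos: [0.4166, -0.1276, 0.2666]
tool_rot: [0.636, 0.771, 0.001, 0.003]
ft_force: [0.7, 0.5, 0.8]
grip_width: 0.0498
grasp_force: 0.0
```

```bash
python3 -c "
from h import *
print(pose()[0]);inc([.42,.28,.21],frame(79,35)); inc([.506,.275,.116],frame(79,35))
R=frame(79,35);p=np.array([.42,.28,.21]);print(R.inv().apply([.086,-.005,-.094])*100)"
```

```text
[ 0.41659845 -0.12755483  0.26662269]
t=6.25 inc d=[39.96  8.07  5.58] w=[-0.36   -0.5314 -1.1487] deg=75
t=6.25 inc d=[37.86 16.37 15.02] w=[-0.36   -0.5314 -1.1487] deg=75
[-1.60180875  1.15014377 12.59687969]
```

>>> arm_command --increments '[{"dx": 40, "dy": 8, "dz": 5.6, "wx": -0.36, "wy": -0.531, "wz": -1.149, "grip": 4.5}, {"dx": 40, "dy": 8, "dz": 5.6, "wx": -0.36, "wy": -0.531, "wz": -1.149, "grip": 4.5}, {"dx": 40, "dy": 8, "dz": 5.6, "wx": -0.36, "wy": -0.531, "wz": -1.149, "grip": 4.5}, {"dx": 40, "dy": 8, "dz": 5.6, "wx": -0.36, "wy": -0.531, "wz": -1.149, "grip": 4.5}, {"dx": 40, "dy": 8, "dz": 5.6, "wx": -0.36, "wy": -0.531, "wz": -1.149, "grip": 4.5}, {"dx": 40, "dy": 8, "dz": 5.6, "wx": -0.36, "wy": -0.531, "wz": -1.149, "grip": 4.5}, {"dx": 40, "dy": 8, "dz": 5.6, "wx": -0.36, "wy": -0.531, "wz": -1.149, "grip": 4.5}, {"dx": 40, "dy": 8, "dz": 5.6, "wx": -0.36, "wy": -0.531, "wz": -1.149, "grip": 4.5}, {"dx": 40, "dy": 8, "dz": 5.6, "wx": -0.36, "wy": -0.531, "wz": -1.149, "grip": 4.5}, {"dx": 40, "dy": 8, "dz": 5.6, "wx": -0.36, "wy": -0.531, "wz": -1.149, "grip": 4.5}]'

```text
clock: 7.25
eef_pos: [0.4153, 0.2835, 0.2062]
tool_rot: [0.087, 0.951, -0.028, 0.296]
ft_force: [0.4, -0.7, 0.5]
grip_width: 0.0446
grasp_force: 0.0
```

```bash
python3 -c "
from h import *
print(pose()[0]);inc([.42,.28,.21],frame(79,35)); inc([.506,.275,.116],frame(79,35))"
```

```text
[0.41531816 0.28347114 0.20620719]
t=7.25 inc d=[-0.65 -0.26 -0.01] w=[ 0.0037 -0.0072  0.0076] deg=1
t=7.25 inc d=[-2.35  0.83 12.57] w=[ 0.0037 -0.0072  0.0076] deg=1
```

```bash
python3 -c "
from h import *
shot('wrist','w2')"
```

>>> arm_command --increments '[{"dx": -1, "dy": 0.4, "dz": 4, "wx": 0.004, "wy": -0.007, "wz": 0.008, "grip": 4.5}, {"dx": -2.3, "dy": 0.8, "dz": 8, "wx": 0.004, "wy": -0.007, "wz": 0.008, "grip": 4.5}, {"dx": -2.3, "dy": 0.8, "dz": 11, "wx": 0.004, "wy": -0.007, "wz": 0.008, "grip": 4.5}, {"dx": -2.3, "dy": 0.8, "dz": 11, "wx": 0.004, "wy": -0.007, "wz": 0.008, "grip": 4.5}, {"dx": -2.3, "dy": 0.8, "dz": 11, "wx": 0.004, "wy": -0.007, "wz": 0.008, "grip": 4.5}]'

```text
clock: 7.8
eef_pos: [0.4994, 0.2728, 0.1306]
tool_rot: [0.096, 0.949, -0.029, 0.299]
ft_force: [-0.7, -1.0, 0.1]
grip_width: 0.0452
grasp_force: 0.0
```

```bash
cat > m4.py <<'E'
from h import *
shot('wrist','w3')
for n in("w2","w3"):
    im,d,k=load(n); uv,P=cloud(k,d)
    m=(abs(P[:,0]-.573)<.07)&(abs(P[:,1]-.262)<.045)&(P[:,2]>.011)&(P[:,2]<.04); Q=P[m]
    f=P[(abs(P[:,0]-.573)<.07)&(abs(P[:,1]-.262)<.045)&(abs(P[:,2]-.005)<.005)]
    print(n,m.sum(),"floor",np.median(f[:,2]),"zmax",np.percentile(Q[:,2],[50,98]))
    r=cv2.minAreaRect((Q[:,:2]*1000).astype(np.float32)); print(r)
    # ridge: top points
    t=Q[Q[:,2]>.026]; v=cv2.fitLine((t[:,:2]*1000).astype(np.float32),cv2.DIST_HUBER,0,.01,.01).ravel(); yaw=np.degrees(np.arctan2(v[1],v[0])); 
    a=(Q[:,:2]-v[2:]/1000)@(v[:2]); print("ridge",len(t),v[2:],yaw,"ends",a.min(),a.max(),"mid",v[2:]/1000+v[:2]*(a.min()+a.max())/2)
    # ridge profile along the axis: max z per 6mm -> waist
    b=(P[:,2]>.16)&(P[:,2]<.21)&(P[:,0]>.5)&(P[:,0]<.57); print("bar",b.sum(),P[b].mean(0) if b.any() else 0)
    h=[(round(s*1000),round(Q[(abs(a-s)<.003)][:,2].max(),4)) for s in np.arange(a.min()+.003,a.max(),.006) if (abs(a-s)<.003).any()]; print(h)
E
python3 m4.py
```

```text
w2 1552 floor 0.004692189510124067 zmax [0.02690843 0.03095878]
((571.0486450195312, 250.80731201171875), (55.627227783203125, 99.95075225830078), 79.4825668334961)
ridge 859 [565.78    266.91736] -10.300158 ends -0.04183133244660315 0.05794570290523063 mid [0.57370738 0.26547668]
bar 4866 [0.53575284 0.25927644 0.18676788]
[(-39, np.float64(0.0314)), (-33, np.float64(0.0316)), (-27, np.float64(0.0313)), (-21, np.float64(0.0319)), (-15, np.float64(0.0311)), (-9, np.float64(0.031)), (-3, np.float64(0.0308)), (3, np.float64(0.0246)), (9, np.float64(0.0252)), (15, np.float64(0.0314)), (21, np.float64(0.0313)), (27, np.float64(0.031)), (33, np.float64(0.031)), (39, np.float64(0.0312)), (45, np.float64(0.0317)), (51, np.float64(0.0311)), (57, np.float64(0.0303))]
w3 3070 floor 0.0046483855332496715 zmax [0.02700791 0.03087024]
((571.2010498046875, 250.422119140625), (56.08524703979492, 99.78021240234375), 79.59600830078125)
ridge 1701 [563.9354  267.07193] -10.44758 ends -0.03974302146749921 0.06007215028837164 mid [0.57393145 0.26522873]
bar 1556 [0.53482049 0.27712042 0.18895483]
[(-37, np.float64(0.0318)), (-31, np.float64(0.0315)), (-25, np.float64(0.0314)), (-19, np.float64(0.0312)), (-13, np.float64(0.0314)), (-7, np.float64(0.0309)), (-1, np.float64(0.031)), (5, np.float64(0.0254)), (11, np.float64(0.0251)), (17, np.float64(0.031)), (23, np.float64(0.0313)), (29, np.float64(0.0317)), (35, np.float64(0.031)), (41, np.float64(0.0315)), (47, np.float64(0.0311)), (53, np.float64(0.0311)), (59, np.float64(0.0306))]
```

View pics/w3.png

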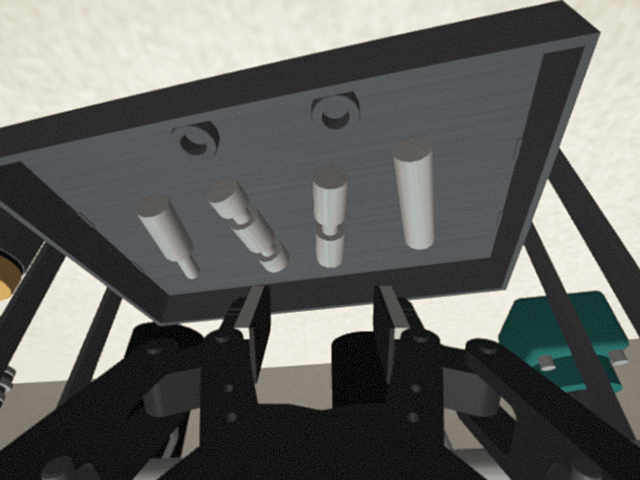

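The spool is at (330,215) with its single waist near (330,233). It is lined up with the fingers, whose pads are at (258,315) and (390,315). The double spool at (250,225) and the plain pin at (415,195) flank it. Now I'll refine the spool's centre.

```bash
cat > m5.py <<'E'
from h import *
for n in("w2","w3"):
    im,d,k=load(n); uv,P=cloud(k,d)
    yaw=np.radians(-10.4); u=np.array([np.cos(yaw),np.sin(yaw)]); w=np.array([-u[1],u[0]]); c=np.array([.573,.2654])
    a=(P[:,:2]-c)@u; l=(P[:,:2]-c)@w; z=P[:,2]
    m=(abs(l)<.018)&(abs(a)<.07)&(z>.012)&(z<.034)
    land=m&(z>.02)&(abs(l)<.014)
    s=np.percentile(l[land&(z<.024)],[2,98]); print(n,"lateral edges",np.percentile(l[land],[1,99]),"ridge l",np.median(l[m&(z>.0295)]))
    t=m&(abs(l)<.008)&(z>.0285); A=np.sort(a[t]); g=np.argmax(np.diff(A)); print("ends",A[0],A[-1],"gap",A[g],A[g+1],"below15",a[m&(abs(l)<.008)].min())
    for q in(-1,1):
        tt=t&(a*q>.012); print(" land",q,np.median(l[tt]))
inc([.573,.2654,.018],frame(79.6,35))
p,R,_=pose(); print(R.as_matrix()[:,2])
E
python3 m5.py
```

```text
w2 lateral edges [-0.01210893  0.0120633 ] ridge l 0.00019277211784485672
ends -0.04856333570222072 0.048083005198848706 gap -0.00934948358608565 0.008299267929640157 below15 -0.04921735614523786
 land -1 0.0003447859319211632
 land 1 0.00028482039193800926
w3 lateral edges [-0.0118762   0.01209598] ridge l 1.1415008715137888e-05
ends -0.048703797472791036 0.04884791977651873 gap -0.008861012596702158 0.008336626680373905 below15 -0.04895415070516583
 land -1 1.9365339095568595e-05
 land 1 -4.044014769522786e-05
t=7.85 inc d=[ 0.5   0.61 13.53] w=[-0.0082  0.0016 -0.0175] deg=1
[ 0.56390575 -0.1118275  -0.8182328 ]
```

```bash
python3 -c "
from h import *
R=frame(79.6,32); z=R.as_matrix()[:,2]; c=np.array([.5728,.2655,.018])
inc(c+.007*z,R); inc(c-.06*z,R); p,R0,o=pose(); print(R0.inv().apply(z), o['joint_pos'].round(2))"
```

```text
t=7.85 inc d=[ 0.56  0.62 14.22] w=[-0.0077  0.054  -0.0177] deg=3
t=7.85 inc d=[0.2  0.57 7.53] w=[-0.0077  0.054  -0.0177] deg=3
[0.05402183 0.00723766 0.99851352] [ 0.75  0.22 -0.48  0.48 -0.49  0.86]
```

>>> arm_command --increments '[{"dx": 0.1, "dy": 0.5, "dz": 2.5, "wx": -0.008, "wy": 0.054, "wz": -0.018, "grip": 4.5}, {"dx": 0.2, "dy": 0.57, "dz": 5, "wx": -0.008, "wy": 0.054, "wz": -0.018, "grip": 4.5}, {"dx": 0.2, "dy": 0.57, "dz": 7.5, "wx": -0.008, "wy": 0.054, "wz": -0.018, "grip": 4.5}, {"dx": 0.3, "dy": 0.58, "dz": 9.5, "wx": -0.008, "wy": 0.054, "wz": -0.018, "grip": 4.5}, {"dx": 0.4, "dy": 0.6, "dz": 11, "wx": -0.008, "wy": 0.054, "wz": -0.018, "grip": 4.5}, {"dx": 0.45, "dy": 0.6, "dz": 12.2, "wx": -0.008, "wy": 0.054, "wz": -0.018, "grip": 4.5}, {"dx": 0.5, "dy": 0.6, "dz": 13, "wx": -0.008, "wy": 0.054, "wz": -0.018, "grip": 4.5}, {"dx": 0.52, "dy": 0.6, "dz": 13.4, "wx": -0.008, "wy": 0.054, "wz": -0.018, "grip": 4.5}, {"dx": 0.52, "dy": 0.6, "dz": 13.4, "wx": -0.008, "wy": 0.054, "wz": -0.018, "grip": 4.5}, {"dx": 0.52, "dy": 0.6, "dz": 13.4, "wx": -0.008, "wy": 0.054, "wz": -0.018, "grip": 4.5}]'

```text
clock: 8.85
eef_pos: [0.5718, 0.2667, 0.0186]
tool_rot: [0.086, 0.957, -0.025, 0.275]
ft_force: [0.1, 0.8, -0.5]
grip_width: 0.0452
grasp_force: 0.0
```

```bash
python3 -c "
from h import *
R=frame(79.6,32); z=R.as_matrix()[:,2]; c=np.array([.5728,.2655,.018])
inc(c+.007*z,R); print(pose()[2]['ft_force'])"
```

```text
t=8.85 inc d=[-0.07 -0.1   0.82] w=[0.0015 0.0004 0.0027] deg=0
[ 0.0774128   0.82550494 -0.5341829 ]
```

>>> arm_command --increments '[{"dx": -0.07, "dy": -0.1, "dz": 0.4, "wx": 0.001, "wy": 0, "wz": 0.003, "grip": 4.5}, {"dx": -0.07, "dy": -0.1, "dz": 0.8, "wx": 0.001, "wy": 0, "wz": 0.003, "grip": 4.5}, {"dx": -0.07, "dy": -0.1, "dz": 0.8, "wx": 0.001, "wy": 0, "wz": 0.003, "grip": 4.0}, {"dx": -0.07, "dy": -0.1, "dz": 0.8, "wx": 0.001, "wy": 0, "wz": 0.003, "grip": 3.4}, {"dx": -0.07, "dy": -0.1, "dz": 0.8, "wx": 0.001, "wy": 0, "wz": 0.003, "grip": 2.9}, {"dx": -0.07, "dy": -0.1, "dz": 0.8, "wx": 0.001, "wy": 0, "wz": 0.003, "grip": 2.6}, {"dx": -0.07, "dy": -0.1, "dz": 0.8, "wx": 0.001, "wy": 0, "wz": 0.003, "grip": 2.2}, {"dx": -0.07, "dy": -0.1, "dz": 0.8, "wx": 0.001, "wy": 0, "wz": 0.003, "grip": 1.5}, {"dx": -0.07, "dy": -0.1, "dz": 0.8, "wx": 0.001, "wy": 0, "wz": 0.003, "grip": 0}, {"dx": -0.07, "dy": -0.1, "dz": 0.8, "wx": 0.001, "wy": 0, "wz": 0.003, "grip": 0}]'

```text
clock: 9.85
eef_pos: [0.5761, 0.2645, 0.012]
tool_rot: [0.087, 0.957, -0.025, 0.275]
ft_force: [-4.1, -1.0, 5.1]
grip_width: 0.0227
grasp_force: 58.5
```

>>> arm_command --increments '[{"dx": 0, "dy": 0, "dz": 0, "wx": 0, "wy": 0, "wz": 0, "grip": 0}, {"dx": 0, "dy": 0, "dz": 0, "wx": 0, "wy": 0, "wz": 0, "grip": 0}, {"dx": 0, "dy": 0, "dz": 0, "wx": 0, "wy": 0, "wz": 0, "grip": 0}]'

```text
clock: 10.15
eef_pos: [0.5761, 0.2645, 0.0119]
tool_rot: [0.087, 0.957, -0.025, 0.275]
ft_force: [-2.8, -0.1, 5.0]
grip_width: 0.0229
grasp_force: 58.5
```

>>> arm_command --increments '[{"dx": 0, "dy": 0, "dz": -0.3, "wx": 0, "wy": 0, "wz": 0, "grip": 0}, {"dx": 0, "dy": 0, "dz": -0.7, "wx": 0, "wy": 0, "wz": 0, "grip": 0}, {"dx": 0, "dy": 0, "dz": -1.1, "wx": 0, "wy": 0, "wz": 0, "grip": 0}, {"dx": 0, "dy": 0, "dz": -1.5, "wx": 0, "wy": 0, "wz": 0, "grip": 0}, {"dx": 0, "dy": 0, "dz": -1.5, "wx": 0, "wy": 0, "wz": 0, "grip": 0}]'

```text
clock: 10.65
eef_pos: [0.5683, 0.2662, 0.0247]
tool_rot: [0.087, 0.957, -0.025, 0.275]
ft_force: [0.3, 1.0, -4.6]
grip_width: 0.0227
grasp_force: 58.9
```

```bash
cat > m6.py <<'E'
from h import *
import sys
n=sys.argv[1]; p,R,o=pose(); im,d,k=shot('wrist',n); print(p,o["grip_width"])
uv,P=cloud(k,d); T=R.inv().apply(P-p)
m=(abs(T[:,1])<.011)&(abs(T[:,0])<.08)&(T[:,2]>-.05)&(T[:,2]<.045)
Q=P[m]; print(m.sum(),np.percentile(Q,[2,50,98],axis=0).round(4).tolist())
cv2.imwrite(f"pics/{n}c.png",cv2.resize(im[100:400,170:490],(640,600))[:,:,::-1])
np.save("pics/seg.npy",Q)
E
python3 m6.py w4
```

```text
[0.56829781 0.26621656 0.02468969] 0.0226716762906894
16480 [[0.4825, 0.2555, 0.0039], [0.5194, 0.2741, 0.0299], [0.6014, 0.2895, 0.0434]]
```

View pics/w4c.png

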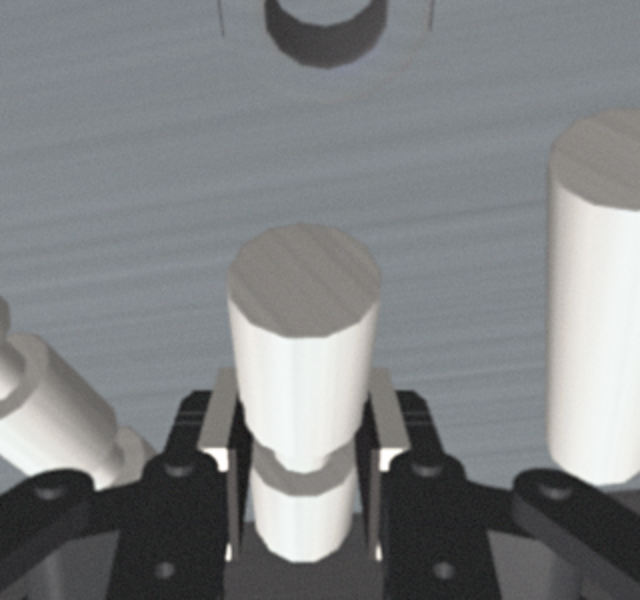

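The crop shows the spool pinched across its waist: near end face at (305,280), waist at (300,455), one pad on each side. It has lifted clear of the bin floor. Next I'll fit its axis in the tool frame.

```bash
cat > m7.py <<'E'
from h import *
import sys
from scipy.optimize import least_squares
n=sys.argv[1]; p=np.array(eval(sys.argv[2])) if len(sys.argv)>2 else pose()[0]; R=pose()[1]
im,d,k=load(n); uv,P=cloud(k,d); T=R.inv().apply(P-p)
L=np.radians(32); rel=frame(79.6,32).inv()
u0=np.array([-np.cos(L),0,np.sin(L)])
c0=np.array([0,0,-.007]); 
a=(T-c0)@u0; rad=np.linalg.norm((T-c0)-a[:,None]*u0,axis=1)
bright=im[uv[:,1],uv[:,0]].min(1)>120
m=bright&(rad<.02)&(rad>.009)&(abs(a)<.055)&(abs(abs(a)-.03)<.016)&(abs(T[:,1])<.0125); Q=T[m]; print(m.sum())
def f(q):
    u=np.array([u0[0]+q[2]*np.sin(L),q[3],u0[2]+q[2]*np.cos(L)]); u/=np.linalg.norm(u)
    c=np.array([np.sin(L)*q[0],q[1],np.cos(L)*q[0]])+c0; v=Q-c; t=v@u
    return np.linalg.norm(v-t[:,None]*u,axis=1)-.013
r=least_squares(f,[0,0,0,0],loss="soft_l1",f_scale=.001); q=r.x
print("offset perp(mm)",(q[0]*1000).round(2),"lat",(q[1]*1000).round(2),"pitch deg",np.degrees(q[2]).round(2),"yaw deg",np.degrees(q[3]).round(2),"rms",np.sqrt((r.fun**2).mean()))
e=bright&(rad<.0135)&(abs(a)<.06); print("axial ends",np.percentile(a[e],[.2,99.8]),"near face",np.median(a[bright&(rad<.009)&(a<-.03)]))
E
python3 m7.py w4
```

```text
4535
offset perp(mm) 0.54 lat 0.56 pitch deg 0.12 yaw deg -0.04 rms 0.000298995587459701
axial ends [-0.04843887  0.04747968] near face -0.04739571738043066
```

```bash
cat > g.py <<'E'
from h import *
L=np.radians(32); Rt=frame(101.2,32)
c=np.array([0,0,-.007])+.00054*np.array([np.sin(L),0,np.cos(L)])+[0,.00056,0]+.0006*np.array([-np.cos(L),0,np.sin(L)])
S=np.array([.5668,-.2478])
def tcp(z,S=S): return np.r_[S,z]-Rt.apply(c)
E
python3 - <<'E'
from g import *
p,R,o=pose()
for w in([.525,.2745,.075],[.47,.28,.10],[.36,.28,.20]): inc(w,R)
inc(tcp(.20),Rt); print(o["joint_pos"].round(2))
E
```

```text
t=10.70 inc d=[ 1.08  0.04 -6.62] w=[0. 0. 0.] deg=0
t=10.70 inc d=[  4.42  -0.41 -11.66] w=[0. 0. 0.] deg=0
t=10.70 inc d=[  8.3   -2.39 -25.87] w=[0. 0. 0.] deg=0
t=10.70 inc d=[-17.01 -50.51  -9.44] w=[-1.994e-01  1.000e-04 -3.197e-01] deg=22
[ 0.62  0.47 -0.45  0.24 -0.39  0.72]
```

>>> arm_command --increments '[{"dx": 0.2, "dy": 0, "dz": -1.2, "wx": 0, "wy": 0, "wz": 0, "grip": 0}, {"dx": 0.5, "dy": 0, "dz": -3, "wx": 0, "wy": 0, "wz": 0, "grip": 0}, {"dx": 0.8, "dy": 0, "dz": -5, "wx": 0, "wy": 0, "wz": 0, "grip": 0}, {"dx": 1.4, "dy": 0, "dz": -7, "wx": 0, "wy": 0, "wz": 0, "grip": 0}, {"dx": 2.8, "dy": -0.2, "dz": -9.3, "wx": 0, "wy": 0, "wz": 0, "grip": 0}, {"dx": 4.4, "dy": -0.4, "dz": -11.7, "wx": 0, "wy": 0, "wz": 0, "grip": 0}, {"dx": 5.4, "dy": -0.9, "dz": -15, "wx": 0, "wy": 0, "wz": 0, "grip": 0}, {"dx": 6.4, "dy": -1.4, "dz": -19, "wx": 0, "wy": 0, "wz": 0, "grip": 0}, {"dx": 7.4, "dy": -2, "dz": -23, "wx": 0, "wy": 0, "wz": 0, "grip": 0}, {"dx": 8.3, "dy": -2.4, "dz": -25.9, "wx": 0, "wy": 0, "wz": 0, "grip": 0}]'

```text
clock: 11.7
eef_pos: [0.3583, 0.28, 0.2024]
tool_rot: [0.087, 0.957, -0.024, 0.275]
ft_force: [0.0, 1.4, -3.9]
grip_width: 0.0228
grasp_force: 59.2
```

Run:
```python
from g import *
p,R,o=pose(); print(p)
inc([.42,-.10,.23],Rt); inc(tcp(.16),Rt)
```

```text
[0.35833254 0.27995563 0.20237668]
t=11.70 inc d=[-12.46 -36.26   4.41] w=[-0.1972  0.0012 -0.3206] deg=22
t=11.70 inc d=[-23.23 -48.11  20.01] w=[-0.1972  0.0012 -0.3206] deg=22
```

>>> arm_command --increments '[{"dx": -0.8, "dy": -2, "dz": 0.3, "wx": -0.02, "wy": 0, "wz": -0.03, "grip": 0}, {"dx": -2, "dy": -6, "dz": 0.7, "wx": -0.04, "wy": 0, "wz": -0.06, "grip": 0}, {"dx": -3.7, "dy": -10.5, "dz": 1.3, "wx": -0.06, "wy": 0, "wz": -0.1, "grip": 0}, {"dx": -5.3, "dy": -15, "dz": 1.9, "wx": -0.08, "wy": 0, "wz": -0.14, "grip": 0}, {"dx": -6.8, "dy": -19.5, "dz": 2.4, "wx": -0.11, "wy": 0, "wz": -0.18, "grip": 0}, {"dx": -8.3, "dy": -24, "dz": 3, "wx": -0.14, "wy": 0, "wz": -0.22, "grip": 0}, {"dx": -9.8, "dy": -28.5, "dz": 3.5, "wx": -0.16, "wy": 0, "wz": -0.26, "grip": 0}, {"dx": -11.4, "dy": -33, "dz": 4, "wx": -0.18, "wy": 0, "wz": -0.3, "grip": 0}, {"dx": -12.5, "dy": -36.3, "dz": 4.4, "wx": -0.197, "wy": 0.001, "wz": -0.321, "grip": 0}, {"dx": -12.5, "dy": -36.3, "dz": 4.4, "wx": -0.197, "wy": 0.001, "wz": -0.321, "grip": 0}]'

```text
clock: 12.7
eef_pos: [0.4216, -0.1096, 0.2306]
tool_rot: [-0.087, 0.957, 0.021, 0.275]
ft_force: [0.4, 0.4, -2.8]
grip_width: 0.0231
grasp_force: 59.9
```

```bash
python3 - <<'E'
from g import *
p,R,o=pose(); print(p,o["joint_pos"].round(2))
inc(tcp(.13),Rt)
E
python3 m6.py w5 | head -1; python3 m7.py w5
```

```text
[ 0.42162615 -0.10963921  0.23064791] [-0.48 -0.23 -0.62  0.72  0.32 -0.58]
t=12.70 inc d=[ -4.62 -16.14  15.54] w=[-0.0161 -0.0006 -0.0098] deg=1
[ 0.42162615 -0.10963921  0.23064791] 0.02308891541260588
3961
offset perp(mm) -0.28 lat -2.17 pitch deg 0.02 yaw deg -0.3 rms 0.00028823876801331604
axial ends [-0.04747725  0.04724696] near face nan
  return _methods._mean(a, axis=axis, dtype=dtype,
  ret = ret.dtype.type(ret / rcount)
```

>>> arm_command --increments '[{"dx": -0.4, "dy": -2.5, "dz": 2, "wx": -0.016, "wy": -0.001, "wz": -0.01, "grip": 0}, {"dx": -1.2, "dy": -6, "dz": 4.5, "wx": -0.016, "wy": -0.001, "wz": -0.01, "grip": 0}, {"dx": -2.2, "dy": -9.5, "dz": 7.5, "wx": -0.016, "wy": -0.001, "wz": -0.01, "grip": 0}, {"dx": -3.3, "dy": -12.5, "dz": 11, "wx": -0.016, "wy": -0.001, "wz": -0.01, "grip": 0}, {"dx": -4.2, "dy": -15, "dz": 14, "wx": -0.016, "wy": -0.001, "wz": -0.01, "grip": 0}, {"dx": -4.6, "dy": -16.1, "dz": 15.5, "wx": -0.016, "wy": -0.001, "wz": -0.01, "grip": 0}, {"dx": -4.6, "dy": -16.1, "dz": 15.5, "wx": -0.016, "wy": -0.001, "wz": -0.01, "grip": 0}, {"dx": -4.6, "dy": -16.1, "dz": 15.5, "wx": -0.016, "wy": -0.001, "wz": -0.01, "grip": 0}, {"dx": -4.6, "dy": -16.1, "dz": 15.5, "wx": -0.016, "wy": -0.001, "wz": -0.01, "grip": 0}]'

```text
clock: 13.65
eef_pos: [0.571, -0.2335, 0.1227]
tool_rot: [-0.102, 0.956, 0.032, 0.273]
ft_force: [-0.6, 0.2, -3.6]
grip_width: 0.0224
grasp_force: 59.9
```

```bash
python3 - <<'E'
from g import *
p,R,o=pose(); print(p)
inc(tcp(.13),Rt)
E
python3 m6.py w6 | head -1; python3 m7.py w6 2>&1 | head -3
python3 - <<'E'
from g import *
from scipy.optimize import least_squares
shot("top","t6"); shot("side","s6")
a=np.radians(11.2); M=np.array([[np.cos(a),np.sin(a)],[-np.sin(a),np.cos(a)]])
for n in("w6","t6"):
    im,d,k=load(n); uv,P=cloud(k,d); Lc=np.c_[(P[:,:2]-S)@M.T,P[:,2]]
    for s in(-1,1):
        m=(abs(Lc[:,0]*s-.036)<.007)&(abs(Lc[:,1])<.03)&(Lc[:,2]>.022)&(Lc[:,2]<.05); Q=Lc[m]
        if len(Q)<20: continue
        r=least_squares(lambda q:Q[:,2]-q[1]-abs(Q[:,1]-q[0]),[0,.025],loss="soft_l1",f_scale=.002)
        print(n,s,len(Q),r.x.round(4),np.percentile(Q,[3,97],axis=0).round(4).tolist())
    m=(abs(Lc[:,0])<.01)&(Lc[:,1]>.1)&(Lc[:,1]<.14)&(Lc[:,2]>.088)&(Lc[:,2]<.1); print(" post",m.sum(),np.percentile(Lc[m],[3,50,97],axis=0).round(4).tolist() if m.any() else 0)
E
```

```text
[ 0.57096484 -0.23352312  0.12267617]
t=13.65 inc d=[ 0.23 -1.37 -0.38] w=[ 0.0143 -0.0011  0.0124] deg=1
[ 0.57096484 -0.23352312  0.12267617] 0.022434153938567177
  return _methods._mean(a, axis=axis, dtype=dtype,
w6 -1 2515 [-0.0002  0.0256] [[-0.0427, -0.0217, 0.0235], [-0.0295, 0.0215, 0.0449]]
w6 1 970 [0.0003 0.0251] [[0.0292, -0.0218, 0.0231], [0.0422, 0.0182, 0.0447]]
 post 1276 [[-0.009, 0.1103, 0.0883], [-0.0042, 0.1176, 0.0941], [0.0061, 0.1275, 0.0953]]
t6 1 34 [-0.0069  0.022 ] [[0.0295, -0.0008, 0.0248], [0.0421, 0.0198, 0.0468]]
 post 42 [[-0.0084, 0.1095, 0.0908], [-0.0011, 0.1174, 0.0943], [0.0058, 0.1258, 0.0986]]
```

```bash
python3 m7.py w6 2>/dev/null
python3 - <<'E'
from g import *
p,R,o=pose(); print(p)
inc(tcp(.13),Rt); inc(tcp(.056),Rt)
im,d,k=load("w6"); uv,P=cloud(k,d); a=np.radians(11.2); M=np.array([[np.cos(a),np.sin(a)],[-np.sin(a),np.cos(a)]]); Lc=np.c_[(P[:,:2]-S)@M.T,P[:,2]]
for s in(-1,1):
    m=(Lc[:,0]*s>.022)&(Lc[:,0]*s<.05)&(abs(Lc[:,1])<.02)&(Lc[:,2]>.03)&(Lc[:,2]<.046); print(s,np.percentile(Lc[m,0],[2,98]))
E
```

```text
4213
offset perp(mm) 1.26 lat 1.98 pitch deg 0.19 yaw deg 0.05 rms 0.0002934165268309384
axial ends [-0.04719124  0.04804597] near face nan
[ 0.57126051 -0.23470024  0.12329676]
t=13.80 inc d=[ 0.27 -1.25 -0.33] w=[0.0127 0.0002 0.012 ] deg=1
t=13.80 inc d=[ 4.19 -1.28  5.95] w=[0.0127 0.0002 0.012 ] deg=1
-1 [-0.04472385 -0.0289028 ]
1 [0.02689415 0.04275599]
```

>>> arm_command --increments '[{"dx": 0.27, "dy": -0.7, "dz": -0.3, "wx": 0.013, "wy": 0, "wz": 0.012, "grip": 0}, {"dx": 0.27, "dy": -1.25, "dz": -0.3, "wx": 0.013, "wy": 0, "wz": 0.012, "grip": 0}, {"dx": 0.27, "dy": -1.25, "dz": -0.3, "wx": 0.013, "wy": 0, "wz": 0.012, "grip": 0}, {"dx": 1.3, "dy": -1.25, "dz": 1.3, "wx": 0.013, "wy": 0, "wz": 0.012, "grip": 0}, {"dx": 2.3, "dy": -1.26, "dz": 3, "wx": 0.013, "wy": 0, "wz": 0.012, "grip": 0}, {"dx": 3.1, "dy": -1.27, "dz": 4.3, "wx": 0.013, "wy": 0, "wz": 0.012, "grip": 0}, {"dx": 3.6, "dy": -1.27, "dz": 5, "wx": 0.013, "wy": 0, "wz": 0.012, "grip": 0}, {"dx": 3.6, "dy": -1.27, "dz": 5, "wx": 0.013, "wy": 0, "wz": 0.012, "grip": 0}, {"dx": 3.6, "dy": -1.27, "dz": 5, "wx": 0.013, "wy": 0, "wz": 0.012, "grip": 0}, {"dx": 3.6, "dy": -1.27, "dz": 5, "wx": 0.013, "wy": 0, "wz": 0.012, "grip": 0}]'

```text
clock: 14.8
eef_pos: [0.571, -0.2489, 0.0619]
tool_rot: [-0.094, 0.957, 0.026, 0.275]
ft_force: [-0.1, -0.4, -3.0]
grip_width: 0.0223
grasp_force: 60.0
```

```bash
python3 - <<'E'
from g import *
for i in range(2):
    p,R,o=pose(); k=shot("wrist","w7")[2]; p2=pose()[0]; print(p,p2)
np.save("pics/w7p.npy",p); inc(tcp(.056),Rt); inc(tcp(.045),Rt)
im,d,k=load("w7"); uv,P=cloud(k,d); a=np.radians(11.2); M=np.array([[np.cos(a),np.sin(a)],[-np.sin(a),np.cos(a)]]); Lc=np.c_[(P[:,:2]-S)@M.T,P[:,2]]
for s in(-1,1):
    m=(Lc[:,0]*s>.022)&(Lc[:,0]*s<.05)&(abs(Lc[:,1])>.015)&(abs(Lc[:,1])<.025)&(Lc[:,2]>.03)&(Lc[:,2]<.046); print(s,m.sum(),np.percentile(Lc[m,0],[2,98]),np.percentile(Lc[m,1],[2,98]))
E
python3 m7.py w7 "list(np.load('pics/w7p.npy'))" 2>/dev/null
```

```text
[ 0.57095544 -0.24892537  0.06186765] [ 0.57090065 -0.24885927  0.06186801]
[ 0.57090065 -0.24885927  0.06186801] [ 0.57078633 -0.24873998  0.06176287]
t=14.90 inc d=[0.64 0.11 0.91] w=[-0.0009  0.0009 -0.0002] deg=0
t=14.90 inc d=[1.23 0.11 1.85] w=[-0.0009  0.0009 -0.0002] deg=0
-1 1691 [-0.04499309 -0.02899445] [-0.02300357  0.02253787]
4193
offset perp(mm) 0.62 lat 0.78 pitch deg 0.12 yaw deg -0.03 rms 0.000288443810765687
axial ends [-0.04704725  0.04818817] near face nanTraceback (most recent call last):
  File "<stdin>", line 7, in <module>
    return _quantile_unchecked(
        a, q, axis, out, overwrite_input, method, keepdims, weights)
    return _ureduce(a,
                    func=_quantile_ureduce_func,
    ...<5 lines>...
                    overwrite_input=overwrite_input,
                    method=method)
    r = func(a, **kwargs)
    result = _quantile(arr,
                       quantiles=q,
    ...<2 lines>...
                       out=out,
                       weights=wgt)
    slices_having_nans = np.isnan(arr[-1, ...])
                                  ~~~^^^^^^^^^
IndexError: index -1 is out of bounds for axis 0 with size 0
```

>>> arm_command --increments '[{"dx": 0.3, "dy": 0.06, "dz": 0.2, "wx": -0.001, "wy": 0.001, "wz": 0, "grip": 0}, {"dx": 0.55, "dy": 0.11, "dz": 0.6, "wx": -0.001, "wy": 0.001, "wz": 0, "grip": 0}, {"dx": 0.75, "dy": 0.11, "dz": 0.95, "wx": -0.001, "wy": 0.001, "wz": 0, "grip": 0}, {"dx": 0.9, "dy": 0.11, "dz": 1.2, "wx": -0.001, "wy": 0.001, "wz": 0, "grip": 0}, {"dx": 1.05, "dy": 0.11, "dz": 1.42, "wx": -0.001, "wy": 0.001, "wz": 0, "grip": 0}, {"dx": 1.12, "dy": 0.11, "dz": 1.55, "wx": -0.001, "wy": 0.001, "wz": 0, "grip": 0}, {"dx": 1.18, "dy": 0.11, "dz": 1.64, "wx": -0.001, "wy": 0.001, "wz": 0, "grip": 0}, {"dx": 1.18, "dy": 0.11, "dz": 1.64, "wx": -0.001, "wy": 0.001, "wz": 0, "grip": 0}, {"dx": 1.18, "dy": 0.11, "dz": 1.64, "wx": -0.001, "wy": 0.001, "wz": 0, "grip": 0}]'

```text
clock: 15.8
eef_pos: [0.5686, -0.2475, 0.0406]
tool_rot: [-0.094, 0.957, 0.028, 0.274]
ft_force: [-0.1, -0.2, -3.6]
grip_width: 0.0227
grasp_force: 60.0
```

Run:
```python
from g import *
inc(tcp(.045,np.array([.5661,-.2479])),Rt); p,R,o=pose(); print(o["ft_force"],(p+R.apply(c)))
```

```text
t=15.80 inc d=[ 0.   -0.05  0.11] w=[ 0.0012 -0.0014 -0.001 ] deg=0
[-0.08251669 -0.18617279 -3.6336608 ] [ 0.56547832 -0.24757222  0.04595194]
```

>>> arm_command --increments '[{"dx": -0.01, "dy": -0.03, "dz": 0.07, "wx": 0.001, "wy": -0.001, "wz": -0.001, "grip": 0}, {"dx": 0.02, "dy": -0.03, "dz": 0.12, "wx": 0.001, "wy": -0.001, "wz": -0.001, "grip": 0}, {"dx": 0.02, "dy": -0.03, "dz": 0.12, "wx": 0.001, "wy": -0.001, "wz": -0.001, "grip": 0}, {"dx": 0.02, "dy": -0.03, "dz": 0.12, "wx": 0.001, "wy": -0.001, "wz": -0.001, "grip": 0}]'

```text
clock: 16.2
eef_pos: [0.5693, -0.2478, 0.0395]
tool_rot: [-0.094, 0.957, 0.027, 0.274]
ft_force: [-0.2, -0.5, -3.4]
grip_width: 0.0227
grasp_force: 60.0
```

>>> arm_command --increments '[{"dx": 0.03, "dy": 0, "dz": 0.04, "wx": 0, "wy": 0, "wz": 0, "grip": 0}, {"dx": 0.03, "dy": 0, "dz": 0.04, "wx": 0, "wy": 0, "wz": 0, "grip": 0}, {"dx": 0.03, "dy": 0, "dz": 0.04, "wx": 0, "wy": 0, "wz": 0, "grip": 0}]'

```text
clock: 16.5
eef_pos: [0.5695, -0.248, 0.0393]
tool_rot: [-0.094, 0.957, 0.027, 0.274]
ft_force: [0.3, -1.5, -0.9]
grip_width: 0.0226
grasp_force: 60.1
```

>>> arm_command --increments '[{"dx": 0.03, "dy": 0, "dz": 0.04, "wx": 0, "wy": 0, "wz": 0, "grip": 0}, {"dx": 0.03, "dy": 0, "dz": 0.04, "wx": 0, "wy": 0, "wz": 0, "grip": 0}, {"dx": 0.03, "dy": 0, "dz": 0.04, "wx": 0, "wy": 0, "wz": 0, "grip": 0}]'

```text
clock: 16.8
eef_pos: [0.5696, -0.2482, 0.039]
tool_rot: [-0.094, 0.957, 0.026, 0.275]
ft_force: [-0.5, -1.5, 1.6]
grip_width: 0.0225
grasp_force: 60.4
```

Run:
```python
from g import *
inc(tcp(.045,np.array([.5661,-.2479])),Rt); p,R,o=pose(); print(o["ft_force"],o["ft_torque"],(p+R.apply(c)))
```

```text
t=16.80 inc d=[-0.01  0.04 -0.06] w=[-0.0008  0.0007  0.0006] deg=0
[-0.54047167 -1.48585229  1.60375915] [-0.41630045  0.5264968  -0.15436342] [ 0.56644423 -0.24824476  0.04442293]
```

>>> arm_command --increments '[{"dx": 0, "dy": 0, "dz": 0, "wx": 0, "wy": 0, "wz": 0, "grip": 2.4}, {"dx": 0, "dy": 0, "dz": 0, "wx": 0, "wy": 0, "wz": 0, "grip": 2.7}, {"dx": 0, "dy": 0, "dz": 0, "wx": 0, "wy": 0, "wz": 0, "grip": 3.0}, {"dx": 0, "dy": 0, "dz": 0, "wx": 0, "wy": 0, "wz": 0, "grip": 3.4}, {"dx": 0, "dy": 0, "dz": 0, "wx": 0, "wy": 0, "wz": 0, "grip": 3.8}, {"dx": 0, "dy": 0, "dz": 0, "wx": 0, "wy": 0, "wz": 0, "grip": 4.2}, {"dx": 0, "dy": 0, "dz": 0, "wx": 0, "wy": 0, "wz": 0, "grip": 4.2}]'

```text
clock: 17.5
eef_pos: [0.5689, -0.2475, 0.0382]
tool_rot: [-0.094, 0.957, 0.027, 0.274]
ft_force: [0.1, -0.5, -0.3]
grip_width: 0.0424
grasp_force: 0.0
```

```bash
python3 - <<'E'
from g import *
p,R,o=pose(); np.save("pics/w8p.npy",p); shot("wrist","w8"); print(p,o["ft_force"],o["grip_width"])
E
python3 m7.py w8 "list(np.load('pics/w8p.npy'))" 2>/dev/null
```

```text
[ 0.56889514 -0.24752017  0.0381985 ] [ 0.05861596 -0.46016212 -0.32085251] 0.042380805772676625
4226
offset perp(mm) -0.23 lat -0.04 pitch deg -0.22 yaw deg 0.0 rms 0.0002909332101508118
axial ends [-0.04686306  0.04805102] near face nan
```

>>> arm_command --increments '[{"dx": 0, "dy": 0, "dz": -0.5, "wx": 0, "wy": 0, "wz": 0, "grip": 4.5}, {"dx": 0, "dy": 0, "dz": -1.5, "wx": 0, "wy": 0, "wz": 0, "grip": 4.5}, {"dx": 0, "dy": 0, "dz": -3, "wx": 0, "wy": 0, "wz": 0, "grip": 4.5}, {"dx": 0, "dy": 0, "dz": -5, "wx": 0, "wy": 0, "wz": 0, "grip": 4.5}, {"dx": 0, "dy": 0, "dz": -8, "wx": 0, "wy": 0, "wz": 0, "grip": 4.5}, {"dx": 0, "dy": 0, "dz": -11, "wx": 0, "wy": 0, "wz": 0, "grip": 4.5}, {"dx": 0, "dy": 0, "dz": -14, "wx": 0, "wy": 0, "wz": 0, "grip": 5}, {"dx": 0, "dy": 0, "dz": -14, "wx": 0, "wy": 0, "wz": 0, "grip": 5}, {"dx": 0, "dy": 0, "dz": -14, "wx": 0, "wy": 0, "wz": 0, "grip": 5}]'

```text
clock: 18.45
eef_pos: [0.4963, -0.2628, 0.1584]
tool_rot: [-0.094, 0.957, 0.026, 0.275]
ft_force: [-0.1, 0.1, 0.2]
grip_width: 0.0501
grasp_force: 0.0
```

```bash
cat > m8.py <<'E'
from g import *
from scipy.optimize import least_squares
import sys
n=sys.argv[1]; shot("wrist",n); im,d,k=shot("wrist",n); print(pose()[0])
S=np.array([.5661,-.2479]); uv,P=cloud(k,d); a=np.radians(11.2); M=np.array([[np.cos(a),np.sin(a)],[-np.sin(a),np.cos(a)]]); Lc=np.c_[(P[:,:2]-S)@M.T,P[:,2]]
def pr(t,m): print(t,m.sum(),np.percentile(Lc[m],[1,50,99],axis=0).round(4).tolist() if m.any() else 0)
i=abs(Lc[:,1])<.03
for s in(-1,1): pr("V%d"%s,i&(Lc[:,0]*s>.022)&(Lc[:,0]*s<.05)&(abs(Lc[:,1])>.016)&(Lc[:,2]>.035)&(Lc[:,2]<.047))
pr("spool top",i&(abs(Lc[:,1])<.006)&(Lc[:,2]>.053)&(Lc[:,2]<.061))
pr("post",(abs(Lc[:,0])<.015)&(Lc[:,1]>.04)&(Lc[:,2]>.09)&(Lc[:,2]<.099))
cv2.imwrite(f"pics/{n}c.png",im[:,:,::-1])
inc([.5437,-.131,.16],frame(11.2)); inc([.5437,-.131,.047],frame(11.2))
E
python3 m8.py w9
```

```text
[ 0.49590739 -0.26168619  0.1563325 ]
V-1 416 [[-0.0445, -0.0232, 0.0366], [-0.0384, -0.0163, 0.0432], [-0.028, 0.0228, 0.0459]]
V1 262 [[0.0273, -0.0233, 0.0367], [0.0324, -0.0164, 0.0431], [0.044, 0.0228, 0.0456]]
spool top 1146 [[-0.0479, -0.0059, 0.0532], [-0.0174, 0.0001, 0.0568], [0.0465, 0.0059, 0.0581]]
post 498 [[-0.0086, 0.1102, 0.0902], [-0.003, 0.1183, 0.0944], [0.0078, 0.1283, 0.0955]]
t=18.55 inc d=[-6.32 11.89  3.52] w=[0.4375 0.4356 1.5262] deg=94
t=18.55 inc d=[-0.35 11.88 13.11] w=[0.4375 0.4356 1.5262] deg=94
```

```bash
python3 -c "
from h import *
inc([.5437,-.131,.21],frame(11.2))"
```

```text
t=18.55 inc d=[-8.97 11.9  -0.72] w=[0.4375 0.4356 1.5262] deg=94
```

>>> arm_command --increments '[{"dx": -4, "dy": 1, "dz": -2, "wx": 0.04, "wy": 0.04, "wz": 0.13, "grip": 6}, {"dx": -9, "dy": 11.9, "dz": -0.7, "wx": 0.438, "wy": 0.436, "wz": 1.526, "grip": 6}, {"dx": -9, "dy": 11.9, "dz": -0.7, "wx": 0.438, "wy": 0.436, "wz": 1.526, "grip": 6}, {"dx": -9, "dy": 11.9, "dz": -0.7, "wx": 0.438, "wy": 0.436, "wz": 1.526, "grip": 6}, {"dx": -9, "dy": 11.9, "dz": -0.7, "wx": 0.438, "wy": 0.436, "wz": 1.526, "grip": 6}, {"dx": -9, "dy": 11.9, "dz": -0.7, "wx": 0.438, "wy": 0.436, "wz": 1.526, "grip": 6}, {"dx": -9, "dy": 11.9, "dz": -0.7, "wx": 0.438, "wy": 0.436, "wz": 1.526, "grip": 6}, {"dx": -9, "dy": 11.9, "dz": -0.7, "wx": 0.438, "wy": 0.436, "wz": 1.526, "grip": 6}, {"dx": -9, "dy": 11.9, "dz": -0.7, "wx": 0.438, "wy": 0.436, "wz": 1.526, "grip": 6}, {"dx": -9, "dy": 11.9, "dz": -0.7, "wx": 0.438, "wy": 0.436, "wz": 1.526, "grip": 6}]'

```text
clock: 19.55
eef_pos: [0.5443, -0.1302, 0.2089]
tool_rot: [0.554, 0.832, 0.003, 0.038]
ft_force: [0.8, -0.6, 0.3]
grip_width: 0.0599
grasp_force: 0.0
```

```bash
python3 -c "
from h import *
print(pose()[0]);inc([.5437,-.131,.21],frame(11.2))"
```

```text
[ 0.54425348 -0.13017456  0.20889237]
t=19.55 inc d=[-0.06 -0.08 -0.11] w=[0.0537 0.0553 0.1996] deg=12
```

>>> arm_command --increments '[{"dx": 0, "dy": 0, "dz": 0, "wx": 0.042, "wy": 0.042, "wz": 0.154, "grip": 6}, {"dx": 0, "dy": 0, "dz": 0, "wx": 0.042, "wy": 0.042, "wz": 0.154, "grip": 6}, {"dx": 0, "dy": 0, "dz": 0, "wx": 0.042, "wy": 0.042, "wz": 0.154, "grip": 6}, {"dx": 0, "dy": 0, "dz": 0, "wx": 0.042, "wy": 0.042, "wz": 0.154, "grip": 6}, {"dx": 0, "dy": 0, "dz": 0, "wx": 0.042, "wy": 0.042, "wz": 0.154, "grip": 6}, {"dx": 0, "dy": 0, "dz": 0, "wx": 0.042, "wy": 0.042, "wz": 0.154, "grip": 6}]'

```text
clock: 20.15
eef_pos: [0.544, -0.1311, 0.2109]
tool_rot: [0.615, 0.788, 0.001, 0.012]
ft_force: [0.0, -0.0, -0.2]
grip_width: 0.0597
grasp_force: 0.0
```

```bash
python3 -c "
from h import *
print(pose()[0]);inc([.5437,-.131,.048],frame(11.2))"
```

```text
[ 0.54404252 -0.13108322  0.21091803]
t=20.15 inc d=[ 0.29 -0.29 16.29] w=[0.0165 0.0163 0.0506] deg=3
```

>>> arm_command --increments '[{"dx": 0.05, "dy": -0.05, "dz": 3, "wx": 0.017, "wy": 0.016, "wz": 0.051, "grip": 6}, {"dx": 0.12, "dy": -0.12, "dz": 6.5, "wx": 0.017, "wy": 0.016, "wz": 0.051, "grip": 6}, {"dx": 0.18, "dy": -0.18, "dz": 10, "wx": 0.017, "wy": 0.016, "wz": 0.051, "grip": 6}, {"dx": 0.23, "dy": -0.23, "dz": 13, "wx": 0.017, "wy": 0.016, "wz": 0.051, "grip": 6}, {"dx": 0.27, "dy": -0.27, "dz": 15.3, "wx": 0.017, "wy": 0.016, "wz": 0.051, "grip": 6}, {"dx": 0.29, "dy": -0.29, "dz": 16.3, "wx": 0.017, "wy": 0.016, "wz": 0.051, "grip": 5}, {"dx": 0.29, "dy": -0.29, "dz": 16.3, "wx": 0.017, "wy": 0.016, "wz": 0.051, "grip": 3}, {"dx": 0.29, "dy": -0.29, "dz": 16.3, "wx": 0.017, "wy": 0.016, "wz": 0.051, "grip": 1.5}, {"dx": 0.29, "dy": -0.29, "dz": 16.3, "wx": 0.017, "wy": 0.016, "wz": 0.051, "grip": 0}, {"dx": 0.29, "dy": -0.29, "dz": 16.3, "wx": 0.017, "wy": 0.016, "wz": 0.051, "grip": 0}]'

```text
clock: 21.15
eef_pos: [0.5438, -0.1316, 0.0492]
tool_rot: [0.635, 0.772, -0.001, 0.0]
ft_force: [-5.2, -1.5, 5.4]
grip_width: 0.0151
grasp_force: 61.3
```

>>> arm_command --increments '[{"dx": 0, "dy": 0, "dz": 0, "wx": 0, "wy": 0, "wz": 0, "grip": 0}, {"dx": 0, "dy": 0, "dz": 0, "wx": 0, "wy": 0, "wz": 0, "grip": 0}, {"dx": 0, "dy": 0, "dz": 0, "wx": 0, "wy": 0, "wz": 0, "grip": 0}]'

```text
clock: 21.45
eef_pos: [0.5438, -0.1316, 0.0492]
tool_rot: [0.635, 0.772, -0.001, 0.0]
ft_force: [-5.5, -1.3, 6.2]
grip_width: 0.0151
grasp_force: 61.3
```

```bash
python3 -c "
from h import *
p,R,o=pose();print(p,o['ft_force']);a=np.radians(11.2)
inc(p-.06*np.array([-np.sin(a),np.cos(a),0]),R)"
```

```text
[ 0.54380588 -0.13162413  0.04917267] [-5.45997589 -1.34152454  6.1953853 ]
t=21.45 inc d=[-6.    0.01  0.01] w=[0. 0. 0.] deg=0
```

>>> arm_command --increments '[{"dx": -0.5, "dy": 0, "dz": 0, "wx": 0, "wy": 0, "wz": 0, "grip": 0}, {"dx": -1.1, "dy": 0, "dz": 0, "wx": 0, "wy": 0, "wz": 0, "grip": 0}, {"dx": -1.8, "dy": 0, "dz": 0, "wx": 0, "wy": 0, "wz": 0, "grip": 0}, {"dx": -2.5, "dy": 0, "dz": 0, "wx": 0, "wy": 0, "wz": 0, "grip": 0}, {"dx": -3.2, "dy": 0, "dz": 0, "wx": 0, "wy": 0, "wz": 0, "grip": 0}, {"dx": -3.9, "dy": 0, "dz": 0, "wx": 0, "wy": 0, "wz": 0, "grip": 0}, {"dx": -4.6, "dy": 0, "dz": 0, "wx": 0, "wy": 0, "wz": 0, "grip": 0}, {"dx": -5.2, "dy": 0, "dz": 0, "wx": 0, "wy": 0, "wz": 0, "grip": 0}, {"dx": -5.7, "dy": 0, "dz": 0, "wx": 0, "wy": 0, "wz": 0, "grip": 0}, {"dx": -6.0, "dy": 0, "dz": 0, "wx": 0, "wy": 0, "wz": 0, "grip": 0}]'

```text
clock: 22.45
eef_pos: [0.5554, -0.1905, 0.0492]
tool_rot: [0.635, 0.772, -0.0, 0.0]
ft_force: [-5.1, 1.1, 6.2]
grip_width: 0.0154
grasp_force: 61.3
```

>>> arm_command --increments '[{"dx": -0.1, "dy": 0, "dz": 0, "wx": 0, "wy": 0, "wz": 0, "grip": 0}, {"dx": -0.2, "dy": 0, "dz": 0, "wx": 0, "wy": 0, "wz": 0, "grip": 0}, {"dx": -0.3, "dy": 0, "dz": 0, "wx": 0, "wy": 0, "wz": 0, "grip": 0}, {"dx": -0.4, "dy": 0, "dz": 0, "wx": 0, "wy": 0, "wz": 0, "grip": 0}]'

```text
clock: 22.85
eef_pos: [0.5562, -0.1941, 0.0492]
tool_rot: [0.635, 0.772, -0.0, 0.0]
ft_force: [-5.1, 2.0, 5.4]
grip_width: 0.0152
grasp_force: 61.3
```

>>> arm_command --increments '[{"dx": -0.1, "dy": 0, "dz": 0, "wx": 0, "wy": 0, "wz": 0, "grip": 0}, {"dx": -0.2, "dy": 0, "dz": 0, "wx": 0, "wy": 0, "wz": 0, "grip": 0}, {"dx": -0.3, "dy": 0, "dz": 0, "wx": 0, "wy": 0, "wz": 0, "grip": 0}]'

```text
clock: 23.15
eef_pos: [0.5564, -0.1954, 0.0492]
tool_rot: [0.635, 0.773, 0.001, -0.001]
ft_force: [-6.0, 7.4, 8.4]
grip_width: 0.0151
grasp_force: 61.6
```

>>> arm_command --increments '[{"dx": -0.1, "dy": 0, "dz": 0, "wx": 0, "wy": 0, "wz": 0, "grip": 0}, {"dx": -0.2, "dy": 0, "dz": 0, "wx": 0, "wy": 0, "wz": 0, "grip": 0}, {"dx": -0.2, "dy": 0, "dz": 0, "wx": 0, "wy": 0, "wz": 0, "grip": 0}]'

```text
clock: 23.45
eef_pos: [0.5564, -0.1954, 0.0491]
tool_rot: [0.634, 0.773, 0.002, -0.003]
ft_force: [-7.2, 11.1, 8.9]
grip_width: 0.0152
grasp_force: 61.8
```

>>> arm_command --increments '[{"dx": 0, "dy": 0, "dz": 0, "wx": 0, "wy": 0, "wz": 0, "grip": 3}, {"dx": 0.2, "dy": 0, "dz": 0, "wx": 0, "wy": 0, "wz": 0, "grip": 5}, {"dx": 0.2, "dy": 0, "dz": 0, "wx": 0, "wy": 0, "wz": 0, "grip": 6}, {"dx": 0.2, "dy": 0, "dz": 0, "wx": 0, "wy": 0, "wz": 0, "grip": 6}, {"dx": 0.2, "dy": 0, "dz": -2, "wx": 0, "wy": 0, "wz": 0, "grip": 6}, {"dx": 0.2, "dy": 0, "dz": -6, "wx": 0, "wy": 0, "wz": 0, "grip": 6}, {"dx": 0.2, "dy": 0, "dz": -10, "wx": 0, "wy": 0, "wz": 0, "grip": 6}, {"dx": 0.2, "dy": 0, "dz": -15, "wx": 0, "wy": 0, "wz": 0, "grip": 6}, {"dx": 0.2, "dy": 0, "dz": -18, "wx": 0, "wy": 0, "wz": 0, "grip": 6}, {"dx": 0.2, "dy": 0, "dz": -18, "wx": 0, "wy": 0, "wz": 0, "grip": 6}]'

```text
clock: 24.45
eef_pos: [0.5602, -0.1981, 0.2339]
tool_rot: [0.635, 0.772, 0.002, 0.005]
ft_force: [0.1, -0.2, 0.7]
grip_width: 0.0598
grasp_force: 0.0
```

```bash
python3 m8.py w10; python3 -c "
from h import *
a=shot('top','t9')[0]; b=load('top0')[0]
cv2.imwrite('pics/f.png',cv2.resize(np.vstack([b[95:285,90:490],a[95:285,90:490]]),(632,600))[:,:,::-1])"
```

```text
[ 0.55767784 -0.1972144   0.22844597]
V-1 224 [[-0.0432, -0.0221, 0.0399], [-0.0352, 0.0164, 0.0434], [-0.0274, 0.0224, 0.0462]]
V1 232 [[0.0285, -0.0226, 0.0391], [0.0363, 0.0167, 0.0433], [0.0444, 0.0231, 0.0461]]
spool top 960 [[-0.0466, -0.0059, 0.0541], [-0.0086, 0.0007, 0.0568], [0.0477, 0.0059, 0.0585]]
post 439 [[-0.0069, 0.0459, 0.0909], [0.0004, 0.0553, 0.0945], [0.0078, 0.0637, 0.096]]
t=24.55 inc d=[ 6.78 -0.1   6.84] w=[ 0.001   0.0013 -0.0016] deg=0
t=24.55 inc d=[ 6.79 -0.11 18.14] w=[ 0.001   0.0013 -0.0016] deg=0
```

View pics/w10c.png

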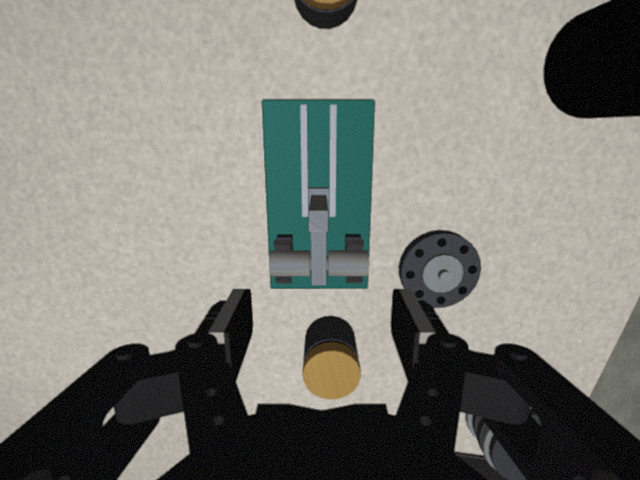

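The spool lies level in both V rests at (319,264). Its middle is within 1 mm of the rests' centre. The keeper post reads cradle y = 55 mm, which is fully home, and its arm is over the seat. The gripper is clear, so I'm handing in.

```bash
python3 -c "
from workcell import job
print(job.job_done())"
```

```text
the job is handed in; nothing more can be done
None
```

The job is handed in at about 24.6 s: the valve spool lies released and centred to within 1 mm in the V rests with the keeper fully home over it, and the arm never went near the bystanders or disturbed the other bin parts, though I did not check their positions again before handing in.

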